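Lever open the sample box and hold the tube up for its fill check

ROBOT

A 6-joint arm with a two-finger parallel gripper is mounted at the origin on a cart in front of the work surface, level with it; the furniture and walls round the work are solid. World frame = base frame: x ahead of the robot, y to its left, z up, the work surface at z = 0. Lengths are in m, angles in rad, forces in N, time in s.
With the tool pointing down it reaches from about 0.35 to 0.975 m from the base axis. Payload 4.9 kg.
Tool frame: the origin (TCP) lies on the mounting face of the last link; the fingertips stand 173 mm ahead of it and the grasp point (between the pads) lies 155 mm ahead of it; x points along the fingers, z is the direction in which the jaws open and shut, and the axes are right-handed (so a half turn about x gives the same grasp; the last joint's range is limited). The gripper opens to 85 mm and grips with 20 to 120 N. Pads are 22 mm wide; open, the fingers measure 114 mm over their backs; the gripper's body (76 mm by 85 mm) begins 54 mm behind the grasp point. The pads swing forward as they close: fully open they stand 13 mm farther back than shut.
Start: joints at [-1.371, 0.053, 1.613, -0, 1.476, -0.119], TCP at [0.196, -0.593, 0.405] pointing down, gripper open.
Joint ranges: [-3.01, 3.01], [-1.01, 2.22], [0.06, 2.58], [-1.02, 4.17], [0.09, 2.62], [-3.14, 3.14]. Speed limits (rad/s): [2.57, 2.57, 3.14, 3.14, 3.14, 3.14].

INTERFACE

Orientations are given as a rotation vector (axis times angle).
In Python, from station import get_obs, get_image, get_calibration, finish_job, look_for, masks_of, tip_of gives the robot as it stands.
- The arm moves only by the tool carry_out, never from a script. Its argument "increments" is a list of rows, each a list of 3 entries, a list of its own where there are three numbers: the turn, a rotation vector about the world's x, y, z in units of 0.1 rad (1.0 is 0.1 rad), then the shift along the world's x, y, z in units of 20 mm (1.0 is 20 mm), then the opening, from 0 (shut) to 1 (fully open). A call has 1 to 8 rows; each row shifts and turns the pose as measured when the row begins; what a row does not reach is not made up. A row lasts 1/10 s, in which the tool goes at most 50 mm and 8.59 degrees, less where a joint would pass 70% of its speed; a pose out of reach is approached as far as the arm can. A call with a number of a shift or a turn outside -1 to 1 is refused whole. A call with a gripper value outside its range is refused whole. The fingers move at their own pace and stop on an object; "squeeze" is the grip in N (left out, the last holds). Time passes only in rows, so rows that do not move let the fingers close. It gives the time, the measured TCP pose, the force and the opening at its end, in the units of the state.
- get_obs(): the state, without advancing time (a new reading comes with each control period).
- get_image(name): name is "scene" or "top"; returns (picture, depth): 420x560x3 uint8, blue, green, red; 420x560 float32, m along the optical axis (not along the pixel's ray), 0 where there is no reading.
- get_calibration(name): a dict with "fx", "fy", "cx", "cy" (pixels), "k1" (the pictures are not rectified: a ray, as slopes to the right and down, at radius r is drawn at 1 + k1 r^2 times it, then the intrinsics apply), "position" and "orientation" of the camera in the world. Camera axes: x right, y down, z forward; pixel columns grow to the right and rows downward; lengths in m; the calibration is good to about 2 mm. A picture is of the moment at which its call begins. get_calibration takes no time and is no camera call.
- finish_job(): hands the job in, once; it reports no verdict.
Trained networks look in the newest picture that a camera, given by its name, has taken for a name from the list of things; names that differ only in an ending like _2 or _b are one class to them, and where a whole thing is asked for, a point or a joint stands for the part that bears it (a point fixed in the world has none). Each returns a list of dicts, best first, with "p" (0 to 1); they miss things now and then, are a little off and sometimes report something else, mostly with a low value. They report only what shows in the picture. A call takes as long as a camera call.
- look_for(camera, query): "centre" ([column, row] in pixels, amid what is visible of it).
- masks_of(camera, query): "region" (420x560 bool, what is visible of it) and "centre" ([column, row] in pixels, amid what is visible of it).
- tip_of(camera, query): "centre" ([column, row] in pixels: a listed point, or the origin of a listed thing).
The state is a dict: "t": time; "q": joint angles; "dq": joint speeds; "effort": joint torques, N m; "tool_pos": TCP position; "tool_rot": TCP orientation; "contact_force": force on the tool from outside, world axes, zero at the start; "wrist_torque": the same for the moment, N m; "opening": finger opening in m.
Only numpy, scipy, OpenCV 4.12 (cv2) and the standard library are available. Lean on these libraries where they do the work, as an engineer would, in place of code of your own. Each camera call takes 0.05 s, during which the arm holds its last target.

TASK

Slide the blade of the letter opener under the front lip of the closed sample box and lever its stiff lid up with it, not with the gripper's fingers; leave the lid standing wide open, upright or beyond, and lay the opener back flat on the worktop. Then draw the sample tube out of its saddles in the box, turn it upright with its stopper uppermost and finish still holding it there, motionless, its middle at least 20 cm above the worktop, so that its fill can be read. Never point the stopper downwards, drop nothing, and leave everything else where it stands.

Things in the scene. Friction and masses are not known exactly. Their poses are not given: they have to be found in the camera images.
- opener_grip (a point): Middle of the handle of the letter opener, half-way up it. It lies flat: black straight handle 80 x 15 x 13 mm; a flat steel blade, 12 mm wide, 2.5 mm thick, stands 61 mm out of its end at half its height and narrows to a round tip 9.5 mm wide, 2 mm thick. 50 g. x axis: along the tool towards the blade tip; z axis: up.
- opener_tip (a point): End of the opener's blade, at half its thickness: 101 mm from opener_grip along the tool's x axis.
- box_middle (a point): Centre of the mouth of the sample box, at rim height, 43 mm above the worktop. The box is white plastic, fixed to the worktop, 76 mm front to back, 126 mm wide, walls 3 mm, with a flat hinged lid; inside 70 x 120 mm, with a grey insert. x axis: from the front (lip side) to the back (hinge side); y: along its width; z: up.
- box_hinge (a point): Middle of the lid's hinge line, along the back edge of the box, 43.5 mm above the worktop. The hinge line runs along the box's y axis. Behind the box stand a drawer unit and a bottle, and from about x = 0.75 m a raised counter runs along the back of the worktop, higher than the tube is to be held: keep the wrist in front of it.
- lid_lip (a point): Middle of the underside of the lid's front lip; moves with the lid. Closed, it is 44.5 mm above the worktop. The lip is 3 mm thick, 36 mm wide along the box's y and stands 7 mm out from the box's front wall (this point is 3 to 4 mm out), with free air below it down to the worktop. 81 mm from the hinge line.
- sample_box_lid (a joint): Angle of the lid (rad): 0 closed, growing as the front lip rises, 1.57 upright, 2.2 folded right back (end stop). The lid is 77 x 127 mm and 5 mm thick and weighs 30 g; the hinge is stiff (about 1 N at the lip) and the lid stays wherever it is left.
- tube_middle (a point): Middle of the capped sample tube, on its axis. 98 mm long, body 15.6 mm across, stopper 18 mm across over the last 20 mm; 14 g. It lies along the box's y, stopper towards -y, its axis 31 mm above the worktop, loose in the insert's two open-topped saddles. z axis: from its round foot to its stopper.
- tube: The same sample tube; origin at the round foot on its axis, z axis towards the stopper.
- opener: The same letter opener; origin under the middle of its handle.
- sample_box: The same sample box with lid and insert; origin on the worktop. Of the insert's two saddles (each 5 mm thick) one stands 27 mm either side of the tube's middle; their cheeks reach 5 mm above the tube's axis. Between them there is free room of 27 mm beside the tube on both sides; the insert's flat deck is 25 mm below its axis.
- swab_box: Bystander: carton of swabs 63 x 105 x 59 mm at the back of the worktop; origin under its centre.
- mug: Bystander: travel mug, 86 mm across, 170 mm high, at the back; origin under its centre.
- stapler: Bystander: stapler 36 x 143 x 46 mm, front left; origin under its centre.
- pill_bottle: Bystander: small bottle 36 mm across, 62 mm high, to the right of the sample box; origin under its centre.
- sticky_notes: Bystander: pad of notes 75 x 75 x 16 mm, right; origin under its centre.
- pen_black: Bystander: thin pen 146 mm long, 8 mm thick, lying at the right; origin under its centre.

How it is judged:
By the outcome, as a careful person would: the job done as asked, in the order asked, and still so for the second after the job is handed in, while the arm keeps its last pose, push and grip.
It also fails if it takes over 61 s, if anything falls off the work surface, if the arm or the gripper's body presses on something with over 40 N, if the wrist force passes 120 N, or if a joint passes its speed limit or range.

## Working session

There is one attempt and no reset: what is moved stays moved. The work goes in short steps, Python scripts to look and compute and a tool call to move; the robot and the scene stay as the last step left them, time stands still between calls to the robot, and variables do not carry over. Pictures are saved under pics/ and viewed, and the job is handed in when it is done.

Besides the shell and the picture viewer there is one more tool, called after "Call:" in YAML: its name, and indented under it one key for each argument. carry_out: Moves the arm, as the interface text tells. Shifts and turns lie within -1 to 1; 1 stands for 20 mm of shift or 0.1 rad of turn. Its arguments: {"type":"object","properties":{"increments":{"type":"array","items":{"type":"array"}},"squeeze":{"type":"number"}},"required":["increments"]}

```bash
ls -la; mkdir -p pics
python3 - <<'E'
from station import *
import cv2
print(get_obs())
for n in("scene","top"):
    im,d=get_image(n); cv2.imwrite(f"pics/{n}0.png",im); print(n,get_calibration(n))
E
```

```text
total 12
drwxr-xr-x  3 agent agent 4096 Dec  7 14:11 .
drwxr-xr-x 23 root  root  4096 Dec  7 14:11 ..
drwxr-xr-x  2 agent agent 4096 Dec  7 14:11 pics
{'t': 0.0, 'q': array([-1.37100409e+00,  5.33843607e-02,  1.61427238e+00,  1.63377284e-06,
        1.47597771e+00, -1.18999283e-01]), 'dq': array([-0.00045525,  0.0019855 ,  0.00049848,  0.00064477,  0.00047047,
       -0.0013279 ]), 'effort': array([ 4.54221595e-05, -3.93680656e+01, -3.70176995e+01, -1.01091005e-04,
        6.92506816e-03,  1.15312679e-05]), 'tool_pos': array([ 0.19583678, -0.59325607,  0.40345851]), 'tool_rot': array([ 0.97259224,  1.34485389, -0.97029511]), 'contact_force': array([ 0.00224127, -0.20682445, -0.66796604]), 'wrist_torque': array([-0.02499111,  0.03227342, -0.02684412]), 'opening': 0.08552280208408623}
scene {'fx': 444.55831904551593, 'fy': 444.55831904551593, 'cx': 282.7381291203964, 'cy': 212.430436942508, 'k1': -0.05709102380100303, 'position': array([-0.00754895, -1.2230642 ,  0.59607611]), 'orientation': array([-1.93541501,  0.47906204, -0.30923748])}
top {'fx': 454.39746839278973, 'fy': 454.39746839278973, 'cx': 279.08465882239517, 'cy': 217.3168090153613, 'k1': -0.08566491041298789, 'position': array([ 0.27989898, -0.15714793,  1.39709206]), 'orientation': array([-2.14417294,  2.09806065, -0.19235726])}
```

View pics/scene0.png

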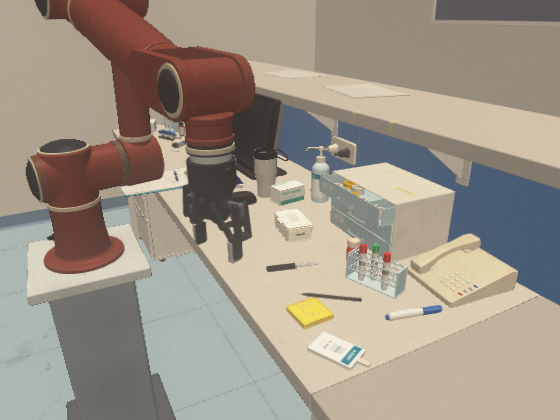

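View pics/top0.png

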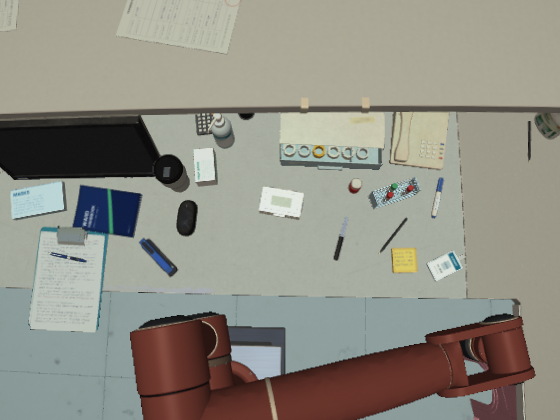

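The scene view shows the opener at about (290,267) and the box at (293,224). In the top view the opener runs from handle (339,247) to tip (346,220), and the box is at (281,202) with its lip towards the bottom.

```bash
cat > h.py <<'E'
from station import *
import numpy as np, cv2
from scipy.spatial.transform import Rotation as R
def ray(n,px):
    c=get_calibration(n)
    u=np.array([(px[0]-c['cx'])/c['fx'],(px[1]-c['cy'])/c['fy']])
    v=u.copy()
    for _ in range(20): v=u/(1+c['k1']*(v@v))
    d=R.from_rotvec(c['orientation']).apply([v[0],v[1],1.])
    return np.array(c['position']),d
def proj(n,P):
    c=get_calibration(n)
    p=R.from_rotvec(c['orientation']).inv().apply(np.array(P)-c['position'])
    v=p[:2]/p[2]; v=v*(1+c['k1']*(v@v))
    return np.array([v[0]*c['fx']+c['cx'],v[1]*c['fy']+c['cy']])
def onz(n,px,z):
    o,d=ray(n,px); return o+d*(z-o[2])/d[2]
def tri(p1,p2,n1="scene",n2="top"):
    o1,d1=ray(n1,p1);o2,d2=ray(n2,p2)
    d1=d1/np.linalg.norm(d1);d2=d2/np.linalg.norm(d2)
    A=np.stack([d1,-d2],1); s=np.linalg.lstsq(A,o2-o1,rcond=None)[0]
    a=o1+s[0]*d1;b=o2+s[1]*d2
    return (a+b)/2,np.linalg.norm(a-b)
def pts(n,px,d):
    # px Nx2 with depth
    out=[]
    c=get_calibration(n)
    for p in px:
        o,r=ray(n,p); z=d[int(round(p[1])),int(round(p[0]))]
        out.append(o+r*z)
    return np.array(out)
np.set_printoptions(precision=4,suppress=True)
E
python3 - <<'E'
from h import *
get_image("scene");get_image("top")
for q in ["opener_grip","opener_tip","box_middle","box_hinge","lid_lip","sample_box","opener","pill_bottle","pen_black"]:
    a=tip_of("scene",q);b=tip_of("top",q)
    print(q,[(np.round(x['centre'],1),round(x['p'],2)) for x in a[:2]],[(np.round(x['centre'],1),round(x['p'],2)) for x in b[:2]])
    if a and b: print('   ',*tri(a[0]['centre'],b[0]['centre']))
E
```

```text
opener_grip [(array([282.7, 267.6]), 0.5)] [(array([339. , 247.4]), 0.59)]
    [ 0.4538 -0.3342  0.0042] 0.004032415012337888
opener_tip [(array([316.6, 261.7]), 0.73)] [(array([347.4, 219.2]), 0.67)]
    [ 0.5414 -0.3597  0.011 ] 0.0036528710768478053
box_middle [(array([294.9, 215.8]), 0.75)] [(array([280.3, 201. ]), 0.68)]
    [ 0.5884 -0.1514  0.0512] 0.009452814911727739
box_hinge [(array([304.9, 216.9]), 0.6), (array([265.7, 190.6]), 0.37)] [(array([280.9, 190.1]), 0.82)]
    [ 0.6243 -0.1521  0.0404] 0.007453402425708962
lid_lip [(array([276.3, 219.1]), 0.83)] []
sample_box [(array([290.2, 234.4]), 0.58)] [(array([282.4, 205.1]), 0.93), (array([283.3, 213.9]), 0.3)]
    [ 0.5802 -0.1546 -0.006 ] 0.007587879719069959
opener [(array([279.4, 268.4]), 0.53), (array([315.8, 261.6]), 0.29)] [(array([336.7, 245.2]), 0.64), (array([279.3, 215.9]), 0.5)]
    [ 0.4555 -0.3255 -0.0018] 0.008356462753374252
pill_bottle [(array([352.2, 260.3]), 0.65), (array([279.3, 268.5]), 0.51)] [(array([350.6, 188.3]), 0.68), (array([281.6, 200.3]), 0.36)]
    [ 0.6459 -0.3737 -0.0062] 0.005621150275705191
pen_black [(array([327.4, 298.1]), 0.56)] [(array([393.6, 233.8]), 0.48), (array([350.3, 188.8]), 0.33)]
    [ 0.4927 -0.5021  0.0007] 0.012329745205040817
```

Run:
```python
from h import *
im,d=get_image("top"); 
cv2.imwrite("pics/topz.png",cv2.resize(im[160:300,230:430],None,fx=4,fy=4,interpolation=cv2.INTER_CUBIC))
m=masks_of("top","opener")[0]['region']; ys,xs=np.nonzero(m)
P=np.array([onz("top",(x,y),0.0065) for x,y in zip(xs,ys)])
c=P.mean(0); u,s,v=np.linalg.svd(P[:,:2]-c[:2]); ax=v[0]; t=(P[:,:2]-c[:2])@ax
print("opener c",c,"axis",ax,"ang",np.arctan2(ax[1],ax[0]),"ext",t.min(),t.max(), "ends",c[:2]+ax*t.min(),c[:2]+ax*t.max())
m=masks_of("top","sample_box_lid"); 
for mm in m[:1]:
    ys,xs=np.nonzero(mm['region']);P=np.array([onz("top",(x,y),0.049) for x,y in zip(xs,ys)])
    r=cv2.minAreaRect((P[:,:2]*1000).astype(np.float32)); print(r,len(xs)); 
    print(cv2.boxPoints(r))
im,d=get_image("scene"); 
cv2.imwrite("pics/scz.png",cv2.resize(im[190:290,250:400],None,fx=5,fy=5,interpolation=cv2.INTER_CUBIC))
```

```text
opener c [ 0.5889 -0.1524  0.0065] axis [-0.1456 -0.9893] ang -1.7169453495034972 ext -0.06662196800139995 0.066804818994109 ends [ 0.5986 -0.0864] [ 0.5792 -0.2184]
((581.3568115234375, -150.78048706054688), (127.5333480834961, 87.74649810791016), 75.52257537841797) 1037
[[ 522.9351 -201.5541]
 [ 607.8953 -223.4906]
 [ 639.7785 -100.0069]
 [ 554.8183  -78.0704]]
```

View pics/topz.png

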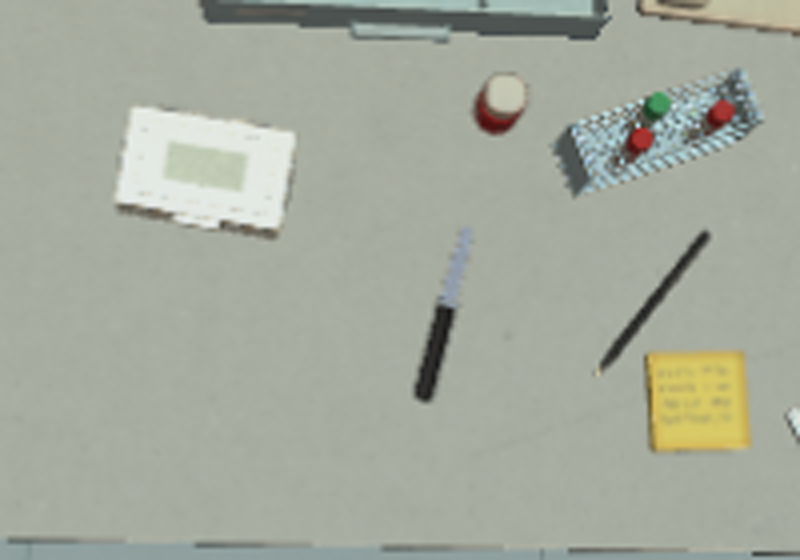

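View pics/scz.png

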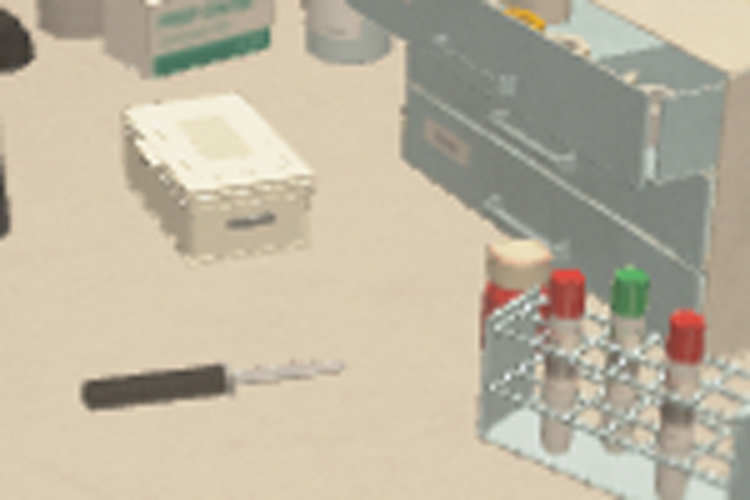

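Run:
```python
from h import *
im,d=get_image("top"); g=im.astype(int)
def rect(n,mask,z,lab):
    ys,xs=np.nonzero(mask)
    P=np.array([onz(n,(x,y),z)[:2] for x,y in zip(xs,ys)])*1000
    c=P.mean(0);u,s,v=np.linalg.svd(P-c,full_matrices=False);ax=v[0]; ax=ax*np.sign(ax[0]+1e-9)
    t=(P-c)@ax
    print(lab,len(xs),"mean",c,"pca ang",np.degrees(np.arctan2(ax[1],ax[0])),"ext",t.min(),t.max(), cv2.minAreaRect(P.astype(np.float32)))
def roi(m,x0,x1,y0,y1):
    k=np.zeros_like(m);k[y0:y1,x0:x1]=m[y0:y1,x0:x1];return k
rect("top",roi(g.max(2)<80,325,352,232,265),0.010,"handle")
bl=roi((g[:,:,0]-g[:,:,2]>15),338,352,212,238); rect("top",bl,0.0065,"blade")
wh=roi(g.min(2)>205,250,310,180,225); rect("top",wh,0.0485,"lid white incl label?")
k=cv2.morphologyEx(wh.astype(np.uint8),cv2.MORPH_CLOSE,np.ones((13,13))); k=cv2.morphologyEx(k,cv2.MORPH_OPEN,np.ones((5,5)))
rect("top",k>0,0.0485,"lid closed")
# depth check
for px in [(300,250),(300,220),(250,230),(282,201),(270,195),(295,205)]:
    print(px,pts("top",[px],d))
im,d=get_image("scene"); g=im.astype(int)
rect("scene",roi(g.max(2)<90,262,298,255,278),0.008,"handle scene")
for px in [(260,280),(330,260),(290,217),(300,222)]: print(px,pts("scene",[px],d))
```

```text
handle 97 mean [ 449.9804 -330.2272] pca ang -14.466708484749784 ext -36.07378112047246 36.913306620994156 ((450.34710693359375, -330.43133544921875), (12.425902366638184, 72.96896362304688), 75.20063781738281)
blade 54 mean [ 516.3876 -347.9689] pca ang -15.21249351890832 ext -29.501016596491016 31.84556939638329 ((517.6326293945312, -347.7721252441406), (10.510007858276367, 61.40523147583008), 75.9449691772461)
lid white incl label? 791 mean [ 582.4853 -151.0101] pca ang 80.55380317754432 ext -63.61128013318538 62.03202317787496 ((580.3935546875, -150.9801788330078), (125.11467742919922, 83.21492767333984), 82.42581176757812)
lid closed 1021 mean [ 581.8086 -151.7187] pca ang 78.74660821721166 ext -63.499684789337834 63.93796359681343 ((580.3612060546875, -151.22354125976562), (124.62369537353516, 83.21492767333984), 82.42581176757812)
(300, 250) [[ 0.4422 -0.2135 -0.0032]]
(300, 220) [[ 0.5353 -0.2119  0.0042]]
(250, 230) [[ 0.5016 -0.0566 -0.0034]]
(282, 201) [[ 0.5854 -0.1546  0.0455]]
(270, 195) [[ 0.6033 -0.1176  0.0457]]
(295, 205) [[ 0.5735 -0.1944  0.0465]]
handle scene 69 mean [ 444.7717 -335.4131] pca ang -18.36911053029481 ext -31.674719532486517 39.525655442390146 ((449.23358154296875, -333.38739013671875), (20.945514678955078, 71.21908569335938), 76.57271575927734)
(260, 280) [[ 0.3811 -0.3551 -0.0001]]
(330, 260) [[ 0.59   -0.3535  0.0005]]
(290, 217) [[ 0.578  -0.1493  0.0497]]
(300, 222) [[ 0.5865 -0.1951  0.0498]]
```

```bash
cat > fit.py <<'E'
from h import *
from scipy.optimize import minimize
def lidpoly(x,y,a):
    p=np.array([[38.5,63.5],[38.5,-63.5],[-38.5,-63.5],[-38.5,-18],[-45,-18],[-45,18],[-38.5,18],[-38.5,63.5]])/1000
    c,s=np.cos(a),np.sin(a); return p@np.array([[c,s],[-s,c]])+[x,y]
def fit(n,roi,z,white,seed,S=6):
    im,d=get_image(n);x0,x1,y0,y1=roi
    g=cv2.resize(im[y0:y1,x0:x1],None,fx=S,fy=S,interpolation=cv2.INTER_CUBIC)
    w=white(g.astype(np.float32))
    def mk(q):
        pp=np.array([proj(n,[*p,z]) for p in lidpoly(*q)])
        pp=((pp-[x0,y0]+.5)*S-.5)*16
        m=np.zeros(w.shape,np.uint8);cv2.fillPoly(m,[pp.round().astype(np.int32)],1,cv2.LINE_8,4);return m>0
    def cost(v):
        q=[v[0]/1000,v[1]/1000,v[2]/200]; m=mk(q)
        return -((2*w-1)*m).sum()/w.size*1000
    r=minimize(cost,[seed[0]*1000,seed[1]*1000,seed[2]*200],method="Nelder-Mead",options=dict(initial_simplex=[[seed[0]*1000+a,seed[1]*1000+b,seed[2]*200+c] for a,b,c in[(0,0,0),(6,0,0),(0,6,0),(0,0,8)]]))
    q=[r.x[0]/1000,r.x[1]/1000,r.x[2]/200]
    o=g.copy(); m=mk(q).astype(np.uint8); cs,_=cv2.findContours(m,0,2); cv2.drawContours(o,cs,-1,(0,0,255),1)
    return q,r.fun,o
E
python3 - <<'E'
from fit import *
def white(g):
    b=g.mean(2); w=np.clip((b-195)/30,0,1)
    # label: fill
    k=cv2.morphologyEx((w*255).astype(np.uint8),cv2.MORPH_CLOSE,np.ones((71,71)));return k/255.
for s in [(.582,-.152,-.17),(.585,-.15,-.1),(.58,-.15,-.25)]:
    q,f,o=fit("top",(250,312,178,228),.049,white,s); print(np.array(q),np.degrees(q[2]),f)
cv2.imwrite("pics/fittop.png",cv2.resize(o,None,fx=2,fy=2))
E
```

```text
[ 0.5829 -0.1508 -0.1576] -9.029022023860074 -304.6306486752407
[ 0.5834 -0.151  -0.1724] -9.876564866912885 -304.5986365872514
[ 0.5839 -0.1515 -0.1868] -10.704420036251427 -303.8728301356384
```

View pics/fittop.png

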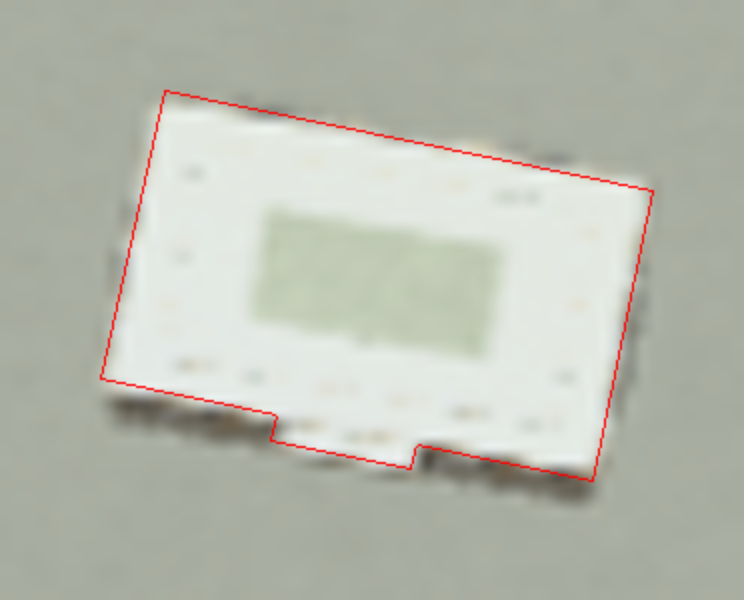

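```bash
cat >> h.py <<'E'
import json
def st(p=True):
    o=get_obs(); M=R.from_rotvec(o['tool_rot']).as_matrix()
    open('log.txt','a').write(json.dumps([list(map(float,o['q'])),list(map(float,o['tool_pos'])),list(map(float,o['tool_rot']))])+"\n")
    if p:
        print("t %.2f q"%o['t'],o['q'],"pos",o['tool_pos'],"F",o['contact_force'],"T",o['wrist_torque'],"open %.4f"%o['opening'])
        print("  X",M[:,0],"Y",M[:,1],"Z",M[:,2],"az jaw %.2f deg"%np.degrees(np.arctan2(M[1,2],M[0,2])), "grasp",o['tool_pos']+.155*M[:,0])
    return o,M
def need(pos=None,M=None):
    "remaining in units"
    o=get_obs(); M0=R.from_rotvec(o['tool_rot']).as_matrix()
    if pos is not None: print("shift units",(np.array(pos)-o['tool_pos'])/.02)
    if M is not None: print("turn units",R.from_matrix(M@M0.T).as_rotvec()/.1)
def down(azjaw_deg):
    a=np.radians(azjaw_deg);X=np.array([0,0,-1.]);Z=np.array([np.cos(a),np.sin(a),0]);return np.stack([X,np.cross(Z,X),Z],1)
E
python3 - <<'E'
from h import *
st(); need([.450,-.3305,.30],down(75.2)); need(None,down(-104.8))
E
```

```text
t 1.55 q [-1.371   0.0527  1.6129  0.      1.476  -0.119 ] pos [ 0.1959 -0.5935  0.4047] F [-0.8781 -0.1726 -0.5354] T [0.006  0.0101 0.0013] open 0.0854
  X [ 0.  0. -1.] Y [0.9496 0.3134 0.    ] Z [ 0.3134 -0.9496 -0.    ] az jaw -71.74 deg grasp [ 0.1959 -0.5935  0.2497]
shift units [12.7058 13.1496 -5.2349]
turn units [-0.0002 -0.0002 25.645 ]
turn units [-0.0001  0.0002 -5.7709]
```

Call:
carry_out:
  increments:
    - [[0, 0, -0.5], [0.95, 1, -0.2], 0.6]
    - [[0, 0, -0.5], [0.95, 1, -0.2], 0.6]
    - [[0, 0, -0.5], [0.95, 1, -0.3], 0.6]
    - [[0, 0, -0.5], [0.95, 1, -0.3], 0.6]
    - [[0, 0, -0.5], [0.95, 1, -0.3], 0.6]
    - [[0, 0, -0.5], [0.95, 1, -0.3], 0.6]
    - [[0, 0, -0.5], [0.95, 1, -0.3], 0.6]
    - [[0, 0, -0.5], [0.95, 1, -0.3], 0.6]

```text
t: 2.35
tool_pos: [0.3502, -0.4299, 0.3612]
tool_rot: [1.282, 1.154, -1.288]
contact_force: [0.8, -0.4, 0.8]
opening: 0.0515
```

Run:
```python
from h import *
st(); need([.450,-.3305,.22],down(-104.8))
```

```text
t 2.35 q [-1.021  -0.0857  1.8232 -0.0025  1.4001  0.6545] pos [ 0.3502 -0.4299  0.3612] F [ 0.846  -0.4297  0.8308] T [0.0023 0.0034 0.0179] open 0.0515
  X [ 0.     -0.0047 -1.    ] Y [ 0.9946 -0.1041  0.0005] Z [-0.1041 -0.9946  0.0047] az jaw -95.97 deg grasp [ 0.3502 -0.4306  0.2062]
shift units [ 4.9919  4.9681 -7.0578]
turn units [ 0.0468 -0.0034 -1.5403]
```

Call:
carry_out:
  increments:
    - [[0, 0, -0.3], [1, 1, -1], 0.5]
    - [[0, 0, -0.3], [1, 1, -1], 0.5]
    - [[0, 0, -0.3], [1, 1, -1], 0.5]
    - [[0, 0, -0.3], [1, 1, -1], 0.5]
    - [[0, 0, -0.3], [1, 1, -1], 0.5]
    - [[0, 0, 0], [0, 0, -1], 0.5]
    - [[0, 0, 0], [0, 0, -1], 0.5]
    - [[0, 0, 0], [0, 0, 0], 0.5]

```text
t: 3.15
tool_pos: [0.456, -0.3218, 0.218]
tool_rot: [1.39, 1.069, -1.397]
contact_force: [-0.1, 0.9, 0.2]
opening: 0.0428
```

Run:
```python
from h import *
st(); need([.450,-.3305,.1745],down(-104.8))
for n in("scene","top"):
    im,d=get_image(n); cv2.imwrite(f"pics/{n}1.png",cv2.resize(im[190:300,230:400],None,fx=4.5,fy=4.5,interpolation=cv2.INTER_CUBIC))
```

```text
t 3.15 q [-0.7469  0.0855  1.9106 -0.006   1.1386  1.0825] pos [ 0.456  -0.3218  0.218 ] F [-0.0585  0.879   0.2164] T [0.0687 0.0476 0.0041] open 0.0428
  X [ 0.0014 -0.0087 -1.    ] Y [ 0.9674 -0.2533  0.0036] Z [-0.2533 -0.9673  0.0081] az jaw -104.68 deg grasp [ 0.4562 -0.3232  0.063 ]
shift units [-0.2997 -0.4338 -2.1736]
turn units [ 0.0874  0.0144 -0.0219]
```

Call:
carry_out:
  increments:
    - [[0.09, 0, 0], [-0.3, -0.4, -0.7], 0.5]
    - [[0, 0, 0], [0, 0, -0.7], 0.5]
    - [[0, 0, 0], [0, 0, 0], 0.5]

```text
t: 3.55
tool_pos: [0.451, -0.3337, 0.195]
tool_rot: [1.397, 1.063, -1.391]
contact_force: [-0.1, -0.1, -0.6]
opening: 0.0426
```

Run:
```python
from h import *
st(); need([.450,-.3305,.1745],down(-104.8))
for n in("scene","top"):
    im,d=get_image(n); cv2.imwrite(f"pics/{n}1.png",cv2.resize(im[190:300,230:400],None,fx=4.5,fy=4.5,interpolation=cv2.INTER_CUBIC))
```

```text
t 3.55 q [-0.77    0.1249  1.9127  0.0018  1.091   1.0581] pos [ 0.451  -0.3337  0.195 ] F [-0.0519 -0.0951 -0.5896] T [ 0.011   0.0582 -0.0073] open 0.0426
  X [ 0.0104 -0.0079 -0.9999] Y [ 0.9668 -0.2552  0.0121] Z [-0.2553 -0.9669  0.005 ] az jaw -104.79 deg grasp [ 0.4526 -0.3349  0.0401]
shift units [-0.0501  0.1611 -1.0274]
turn units [ 0.0789  0.1045 -0.0022]
```

View pics/scene1.png

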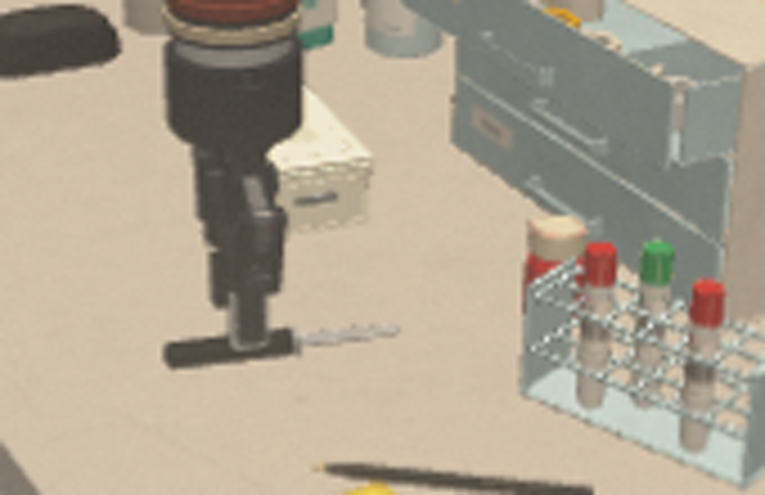

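View pics/top1.png

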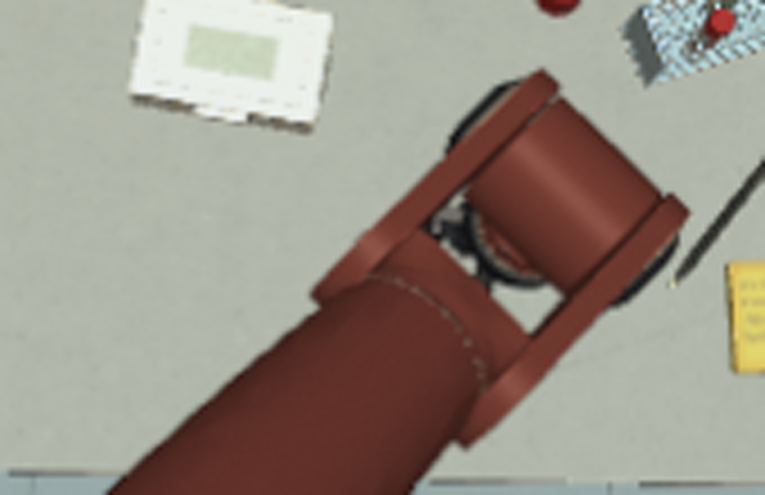

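The scene view shows the fingers straddling the handle at its middle (about (250,345) in the zoom). The top view is hidden by the arm.

Call:
carry_out:
  increments:
    - [[0.08, 0.1, 0], [-0.1, 0.15, -0.5], 0.5]
    - [[0, 0, 0], [0, 0, -0.4], 0.5]
    - [[0, 0, 0], [0, 0, 0], 0.4]
  squeeze: 70

```text
t: 3.95
tool_pos: [0.4498, -0.3311, 0.1783]
tool_rot: [1.397, 1.072, -1.395]
contact_force: [0.5, 0.2, 0.4]
opening: 0.0343
```

Run:
```python
from h import *
st(); need([.450,-.3305,.1745],down(-104.8))
```

```text
t 3.95 q [-0.7679  0.1483  1.9203  0.0004  1.0694  1.0606] pos [ 0.4498 -0.3311  0.1783] F [0.4929 0.2253 0.3534] T [0.0388 0.0028 0.037 ] open 0.0343
  X [ 0.0028 -0.0023 -1.    ] Y [ 0.9669 -0.255   0.0033] Z [-0.255  -0.9669  0.0015] az jaw -104.77 deg grasp [ 0.4502 -0.3315  0.0233]
shift units [ 0.0111  0.0311 -0.1896]
turn units [ 0.0225  0.0279 -0.0044]
```

Call:
carry_out:
  increments:
    - [[0.02, 0.03, 0], [0, 0, -0.15], 0.2]
    - [[0, 0, 0], [0, 0, 0], 0]
    - [[0, 0, 0], [0, 0, 0], 0]
    - [[0, 0, 0], [0, 0, 0], 0]
    - [[0, 0, 0], [0, 0, 0], 0]
  squeeze: 70

```text
t: 4.45
tool_pos: [0.4501, -0.3311, 0.1753]
tool_rot: [1.396, 1.076, -1.396]
contact_force: [0.4, 0.7, -0.7]
opening: 0.0127
```

Run:
```python
from h import *
st()
```

```text
t 4.45 q [-0.7672  0.1546  1.9194 -0.0005  1.0674  1.0611] pos [ 0.4501 -0.3311  0.1753] F [ 0.4096  0.7341 -0.6814] T [0.0021 0.0196 0.0601] open 0.0127
  X [-0.0001 -0.0005 -1.    ] Y [ 0.9671 -0.2545 -0.    ] Z [-0.2545 -0.9671  0.0005] az jaw -104.74 deg grasp [ 0.4501 -0.3311  0.0203]
```

Call:
carry_out:
  increments:
    - [[0, 0, 0], [0, 0, 0.5], 0]
    - [[0, 0, 0], [0, 0, 1], 0]
    - [[0, 0, 0], [0, 0, 1], 0]
    - [[0, 0, 0.2], [0, 0, 1], 0]
    - [[0, 0, 0.2], [0, 0.5, 0.5], 0]
    - [[0, 0, 0.2], [0, 1, 0], 0]
    - [[0, 0, 0.2], [0, 1, 0], 0]
    - [[0, 0, 0.2], [0, 1, 0], 0]

```text
t: 5.25
tool_pos: [0.449, -0.2567, 0.26]
tool_rot: [1.322, 1.133, -1.322]
contact_force: [0.0, 0.6, -1.3]
opening: 0.0128
```

Run:
```python
from h import *
st()
for n in("scene","top"):
    im,d=get_image(n); cv2.imwrite(f"pics/{n}2.png",cv2.resize(im[160:290,230:400],None,fx=4.5,fy=4.5,interpolation=cv2.INTER_CUBIC))
```

```text
t 5.25 q [-0.6632 -0.0685  1.9861  0.      1.2242  1.0617] pos [ 0.449  -0.2567  0.26  ] F [ 0.0446  0.6299 -1.3385] T [-0.0273  0.0163  0.006 ] open 0.0128
  X [-0.0002  0.0001 -1.    ] Y [ 0.9881 -0.1535 -0.0002] Z [-0.1535 -0.9881 -0.0001] az jaw -98.83 deg grasp [ 0.449  -0.2566  0.105 ]
```

View pics/scene2.png

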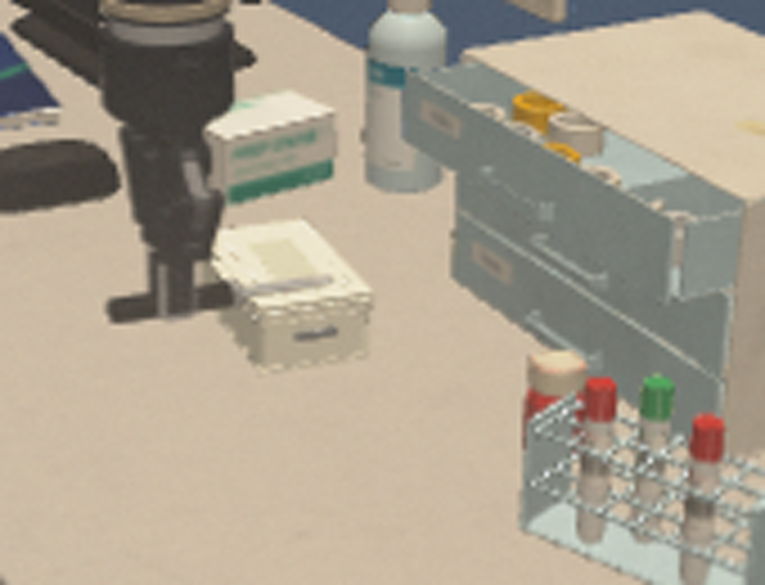

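View pics/top2.png

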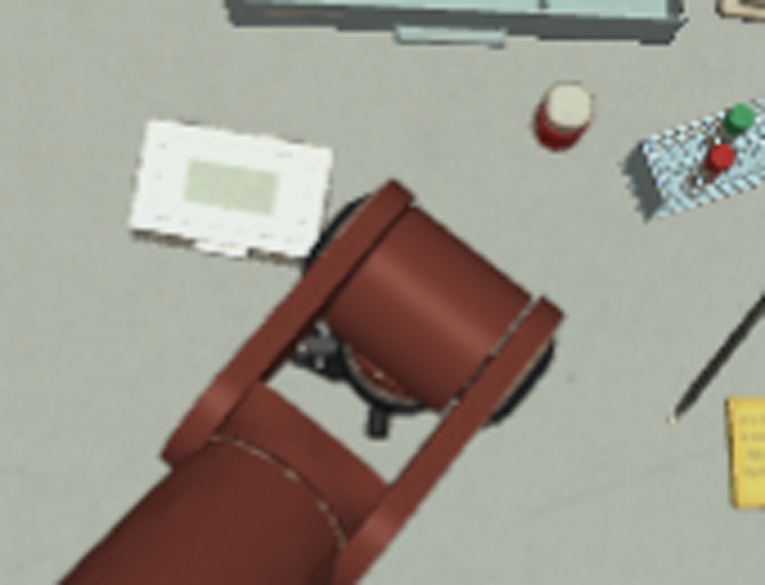

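```bash
cat >> h.py <<'E'
C=np.array([.583,-.151]); A=np.radians(-9.3); EX=np.array([np.cos(A),np.sin(A)]);EY=np.array([-np.sin(A),np.cos(A)])
def tipbox():
    o=get_obs();M=R.from_rotvec(o['tool_rot']).as_matrix()
    # opener x axis = tool Y ; blade at tool x distance .1688
    t=o['tool_pos']+.1688*M[:,0]+.101*M[:,1]
    d=t[:2]-C
    print("tip world",t,"box frame mm",1000*d@EX,1000*d@EY,1000*t[2], "blade pitch deg",np.degrees(np.arcsin(M[2,1])),"az",np.degrees(np.arctan2(M[1,1],M[0,1])))
    return t
E
python3 - <<'E'
from h import *
tipbox(); need([.4241,-.125,.2058],down(-99.3))
E
```

```text
tip world [ 0.5483 -0.2703  0.09  ] box frame mm -14.977320130919201 -123.33209579890219 89.96113257142949 blade pitch deg -0.12417132503373218 az -8.716332888898501
shift units [-1.2338  6.5156 -2.659 ]
turn units [-0.0195 -0.0188 -0.1019]
```

Call:
carry_out:
  increments:
    - [[0, 0, -0.1], [-0.4, 1, 0], 0]
    - [[0, 0, 0], [-0.4, 1, 0], 0]
    - [[0, 0, 0], [-0.3, 1, 0], 0]
    - [[0, 0, 0], [0, 1, 0], 0]
    - [[0, 0, 0], [0, 1, -0.5], 0]
    - [[0, 0, 0], [0, 1, -1], 0]
    - [[0, 0, 0], [0, 0.1, -1], 0]
    - [[0, 0, 0], [0, 0, 0], 0]

```text
t: 6.15
tool_pos: [0.4222, -0.1228, 0.201]
tool_rot: [1.322, 1.142, -1.329]
contact_force: [-1.0, 0.2, -0.9]
opening: 0.0126
```

Run:
```python
from h import *
st()
tipbox(); need([.4241,-.125,.2058],down(-99.3))
for n in("scene","top"):
    im,d=get_image(n); cv2.imwrite(f"pics/{n}3.png",cv2.resize(im[165:265,240:340],None,fx=6,fy=6,interpolation=cv2.INTER_CUBIC))
```

```text
t 6.15 q [-0.4525 -0.173   2.1927 -0.0001  1.1326  1.2745] pos [ 0.4222 -0.1228  0.201 ] F [-0.9725  0.24   -0.887 ] T [-0.0332  0.0224  0.0137] open 0.0126
  X [-0.0097  0.0046 -0.9999] Y [ 0.9878 -0.1555 -0.0103] Z [-0.1555 -0.9878 -0.0031] az jaw -98.95 deg grasp [ 0.4207 -0.122   0.046 ]
tip world [ 0.5203 -0.1377  0.0312] box frame mm -63.99167254070176 3.0189842317389504 31.186537938777235 blade pitch deg -0.5915107668198301 az -8.945671315271138
shift units [ 0.0944 -0.1122  0.239 ]
turn units [-0.0465 -0.0971 -0.0617]
```

View pics/scene3.png

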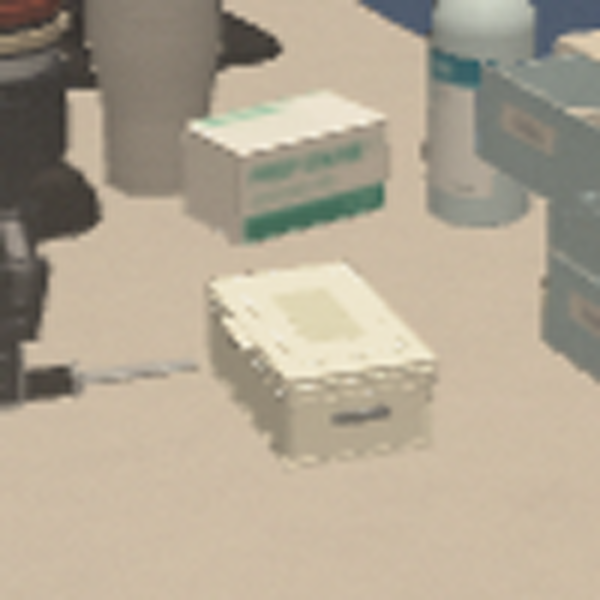

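View pics/top3.png

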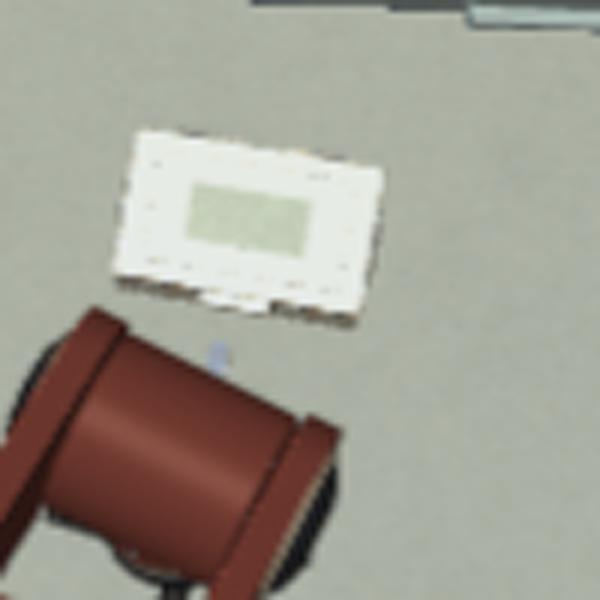

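Run:
```python
from h import *
t=tipbox()
for n,b in(("scene",(240,165)),("top",(240,165))):
    p=proj(n,t); print(n,p,"zoom",(p-b+.5)*6-.5)
    for bx,by,z in[(-45.5,0,.0475),(-45.5,18,.0475),(-45.5,-18,.0475),(-38.5,-63.5,.0485),(-38.5,63.5,.0485),(38.5,-63.5,.0485),(38.5,63.5,.0485)]:
        P=C+EX*bx/1000+EY*by/1000; p=proj(n,[*P,z]); print("   ",bx,by,(p-b+.5)*6-.5)
```

```text
tip world [ 0.5224 -0.1393  0.0343] box frame mm -61.71508063268825 1.6992302909551809 34.289968152053014 blade pitch deg -0.33091538441887264 az -9.006470330210481
scene [272.0565 224.0699] zoom [194.8389 356.9193]
    -45.5 0 [226.6287 329.7895]
    -45.5 18 [215.7426 315.813 ]
    -45.5 -18 [237.775  344.0996]
    -38.5 -63.5 [281.0623 377.9153]
    -38.5 63.5 [202.196  278.3999]
    38.5 -63.5 [431.004  355.9581]
    38.5 63.5 [341.6279 259.7491]
top [276.5402 221.8903] zoom [221.741 343.842]
    -45.5 0 [230.7507 308.7098]
    -45.5 18 [195.6638 302.3053]
    -45.5 -18 [265.8726 315.1209]
    -38.5 -63.5 [357.3055 317.5443]
    -38.5 63.5 [109.7096 272.399 ]
    38.5 -63.5 [383.8081 171.2692]
    38.5 63.5 [138.6879 127.0949]
```

Call:
carry_out:
  increments:
    - [[0, -0.1, 0], [0, -0.15, 0.2], 0]
    - [[0, 0, 0], [0.2, -0.04, 0], 0]
    - [[0, 0, 0], [0.2, -0.04, 0], 0]
    - [[0, 0, 0], [0.1, -0.02, 0], 0]
    - [[0, 0, 0], [0, 0, 0], 0]

```text
t: 6.75
tool_pos: [0.4353, -0.1312, 0.2115]
tool_rot: [1.33, 1.125, -1.319]
contact_force: [-2.0, 1.3, -0.2]
opening: 0.0131
```

Run:
```python
from h import *
st()
t=tipbox()
```

```text
t 6.75 q [-0.4576 -0.1565  2.1579  0.0044  1.1334  1.2703] pos [ 0.4353 -0.1312  0.2115] F [-1.9752  1.3491 -0.1837] T [0.13   0.3686 0.0384] open 0.0131
  X [ 0.0078  0.0006 -1.    ] Y [ 0.9874 -0.1583  0.0076] Z [-0.1583 -0.9874 -0.0018] az jaw -99.11 deg grasp [ 0.4365 -0.1311  0.0565]
tip world [ 0.5364 -0.1471  0.0435] box frame mm -46.642326428257846 -3.7062800148649004 43.49936781087092 blade pitch deg 0.43471963940425756 az -9.110241812634637
```

Call:
carry_out:
  increments:
    - [[0, 0, 0], [-0.25, 0.04, 0], 0]
    - [[0, 0, 0], [0, 0.1, -0.2], 0]
    - [[0, 0, 0], [0, 0, 0], 0]

```text
t: 7.05
tool_pos: [0.4304, -0.1285, 0.2076]
tool_rot: [1.331, 1.122, -1.318]
contact_force: [-0.2, -0.5, -0.7]
opening: 0.0125
```

Run:
```python
from h import *
st()
t=tipbox()
```

```text
t 7.05 q [-0.4572 -0.1651  2.173   0.0046  1.1244  1.2712] pos [ 0.4304 -0.1285  0.2076] F [-0.1906 -0.521  -0.6626] T [-0.0188  0.0109  0.0211] open 0.0125
  X [ 0.0102 -0.0003 -0.9999] Y [ 0.9873 -0.1588  0.0101] Z [-0.1588 -0.9873 -0.0013] az jaw -99.14 deg grasp [ 0.432  -0.1286  0.0526]
tip world [ 0.5318 -0.1446  0.0399] box frame mm -51.52383108563447 -1.9946845495826782 39.851286646637696 blade pitch deg 0.5789560744026095 az -9.14013932669078
```

Call:
carry_out:
  increments:
    - [[0, 0, 0], [0.2, -0.03, 0], 0]
    - [[0, 0, 0], [0.2, -0.03, 0], 0]
    - [[0, 0, 0], [0.1, -0.02, 0], 0]
    - [[0, 0, 0], [0, 0, 0], 0]

```text
t: 7.45
tool_pos: [0.4416, -0.1303, 0.2078]
tool_rot: [1.331, 1.121, -1.317]
contact_force: [-0.1, 0.1, -0.1]
opening: 0.0127
```

Run:
```python
from h import *
st()
t=tipbox()
im,d=get_image("scene"); cv2.imwrite(f"pics/scene4.png",cv2.resize(im[195:265,240:340],None,fx=8,fy=8,interpolation=cv2.INTER_CUBIC))
t=tipbox()
```

```text
t 7.45 q [-0.4497 -0.1359  2.147   0.0047  1.1196  1.2784] pos [ 0.4416 -0.1303  0.2078] F [-0.0936  0.1048 -0.1241] T [0.0184 0.0336 0.0386] open 0.0127
  X [ 0.0116 -0.0009 -0.9999] Y [ 0.9873 -0.1587  0.0116] Z [-0.1587 -0.9873 -0.001 ] az jaw -99.13 deg grasp [ 0.4434 -0.1304  0.0528]
tip world [ 0.5433 -0.1465  0.0402] box frame mm -39.936617186403865 -1.9438225680835366 40.218318936636365 blade pitch deg 0.6654677138316138 az -9.133222727716442
tip world [ 0.5432 -0.1465  0.0402] box frame mm -40.05023831073566 -1.950482071843974 40.19197580895543 blade pitch deg 0.6611470473856889 az -9.135893347528537
```

View pics/scene4.png

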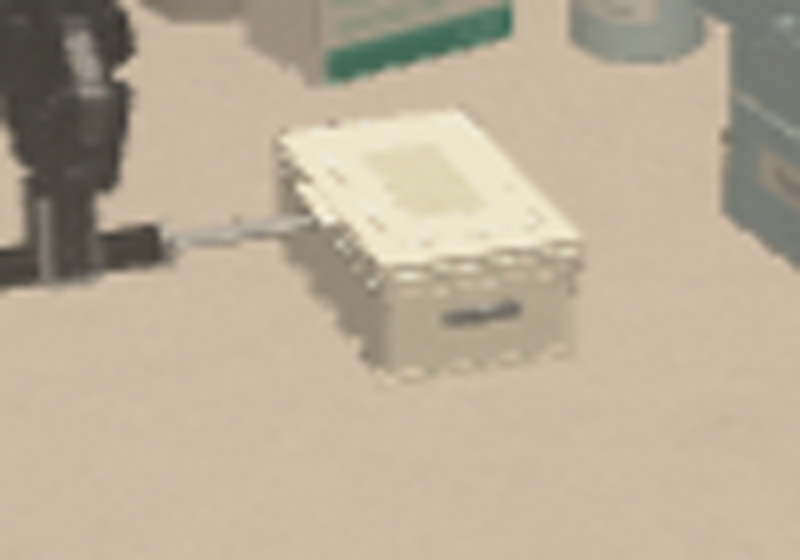

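Blade tip sits under the lip at zoom (315,218) with no contact force. Next I lift.

Call:
carry_out:
  increments:
    - [[0, 0, 0], [0, 0, 0.3], 0]
    - [[0, 0, 0], [0, 0, 0.3], 0]
    - [[0, 0, 0], [0, 0, 0.3], 0]

```text
t: 7.8
tool_pos: [0.4408, -0.13, 0.2257]
tool_rot: [1.331, 1.124, -1.319]
contact_force: [-0.3, -0.9, -2.4]
opening: 0.0129
```

Run:
```python
from h import *
st()
t=tipbox()
im,d=get_image("scene"); cv2.imwrite(f"pics/scene5.png",cv2.resize(im[195:265,240:340],None,fx=8,fy=8,interpolation=cv2.INTER_CUBIC))
t=tipbox()
```

```text
t 7.80 q [-0.4498 -0.1677  2.1404  0.0046  1.1614  1.2786] pos [ 0.4408 -0.13    0.2257] F [-0.2566 -0.86   -2.4313] T [0.034  0.0546 0.0321] open 0.0129
  X [ 0.0086  0.0005 -1.    ] Y [ 0.9873 -0.1588  0.0084] Z [-0.1588 -0.9873 -0.0019] az jaw -99.14 deg grasp [ 0.4422 -0.1299  0.0707]
tip world [ 0.542  -0.1459  0.0577] box frame mm -41.27988996156064 -1.597691409945284 57.7269768844013 blade pitch deg 0.4802780254233783 az -9.136024715408498
tip world [ 0.5427 -0.1462  0.0591] box frame mm -40.57214584813125 -1.774193310733216 59.082481740050454 blade pitch deg 0.5680396044502054 az -9.12858246696269
```

View pics/scene5.png

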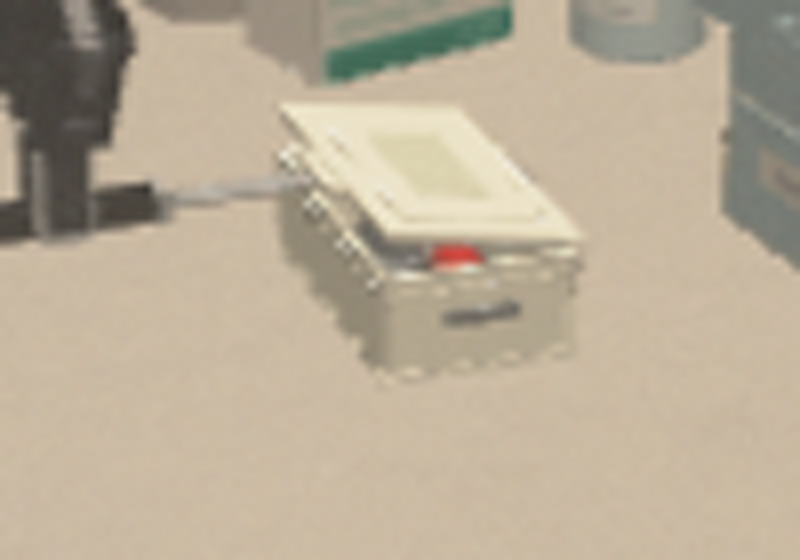

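Lid is up a little, blade under it; the red stopper shows at (458,257).

Call:
carry_out:
  increments:
    - [[0, 0, 0], [0.45, -0.07, 0.5], 0]
    - [[0, 0, 0], [0.5, -0.08, 0.65], 0]
    - [[0, 0, 0], [0.7, -0.11, 0.6], 0]
    - [[0, 0, 0], [0.5, -0.08, 0.3], 0]
    - [[0, 0, 0], [0.4, -0.06, 0.1], 0]
    - [[0, 0, 0], [0, 0, 0], 0]

```text
t: 8.45
tool_pos: [0.4952, -0.1383, 0.2741]
tool_rot: [1.329, 1.127, -1.321]
contact_force: [-0.0, -0.6, -1.0]
opening: 0.0127
```

Run:
```python
from h import *
st()
t=tipbox()
im,d=get_image("scene"); cv2.imwrite(f"pics/scene6.png",cv2.resize(im[175:265,240:340],None,fx=6,fy=6,interpolation=cv2.INTER_CUBIC))
t=tipbox()
```

```text
t 8.45 q [-0.4178 -0.0959  1.9859  0.0029  1.2473  1.3111] pos [ 0.4952 -0.1383  0.2741] F [-0.0037 -0.5674 -0.9743] T [-0.0473  0.1367 -0.0008] open 0.0127
  X [ 0.005   0.0007 -1.    ] Y [ 0.9874 -0.1584  0.0049] Z [-0.1584 -0.9874 -0.0015] az jaw -99.11 deg grasp [ 0.4959 -0.1382  0.1191]
tip world [ 0.5957 -0.1542  0.1058] box frame mm 13.087355917715463 -1.1023417542336433 105.78067543241627 blade pitch deg 0.2788225983790346 az -9.112428173580893
tip world [ 0.5953 -0.1541  0.1055] box frame mm 12.668479116789017 -1.1080571588789092 105.49661799141514 blade pitch deg 0.26632462823297914 az -9.120917356794537
```

View pics/scene6.png

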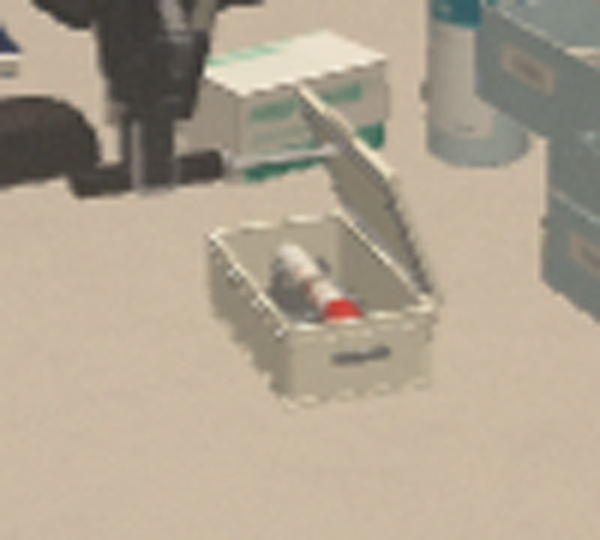

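Call:
carry_out:
  increments:
    - [[0, 0, 0], [0.6, -0.1, 0], 0]
    - [[0, 0, 0], [0.6, -0.1, 0], 0]
    - [[0, 0, 0], [0.6, -0.1, -0.15], 0]
    - [[0, 0, 0], [0.6, -0.1, -0.2], 0]
    - [[0, 0, 0], [0.2, -0.03, -0.1], 0]
    - [[0, 0, 0], [0, 0, 0], 0]

```text
t: 9.1
tool_pos: [0.549, -0.1471, 0.2639]
tool_rot: [1.329, 1.128, -1.322]
contact_force: [-1.0, -0.4, 0.1]
opening: 0.0128
```

Run:
```python
from h import *
st()
t=tipbox()
im,d=get_image("scene"); cv2.imwrite(f"pics/scene7.png",cv2.resize(im[175:265,240:340],None,fx=6,fy=6,interpolation=cv2.INTER_CUBIC))
t=tipbox()
```

```text
t 9.10 q [-0.3932  0.0474  1.8639  0.0031  1.227   1.3358] pos [ 0.549  -0.1471  0.2639] F [-1.0315 -0.364   0.1092] T [0.0281 0.0176 0.0116] open 0.0128
  X [ 0.0041  0.0014 -1.    ] Y [ 0.9873 -0.1586  0.0038] Z [-0.1586 -0.9873 -0.0021] az jaw -99.12 deg grasp [ 0.5496 -0.1469  0.1089]
tip world [ 0.6494 -0.1629  0.0955] box frame mm 67.45201827672574 -0.9736229505765642 95.50230409015485 blade pitch deg 0.21764688052062872 az -9.123647895407915
tip world [ 0.6492 -0.1628  0.0956] box frame mm 67.24997991258087 -0.9733671818013648 95.63273236526537 blade pitch deg 0.22111456853515565 az -9.126437660318555
```

View pics/scene7.png

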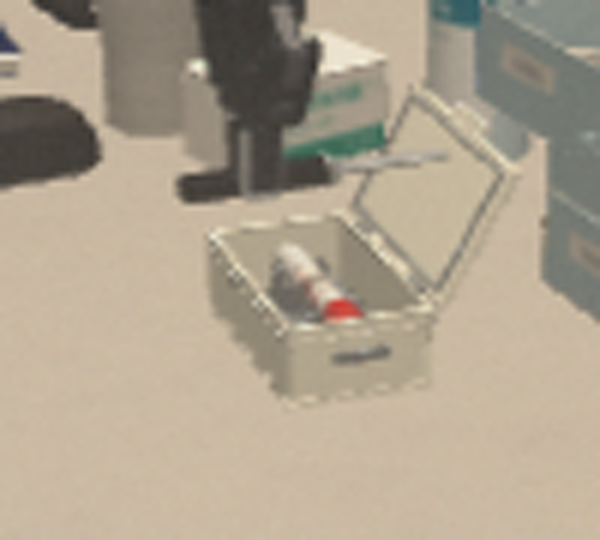

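Lid is folded well back (~2.05 rad). Next I withdraw the opener and take it to its old place.

Call:
carry_out:
  increments:
    - [[0, 0, 0], [-0.6, 0.1, 0], 0]
    - [[0, 0, 0], [-1, 0.16, 0], 0]
    - [[0, 0, 0], [-1, 0.16, 0], 0]
    - [[0, 0, 0], [-1, 0.16, 0], 0]
    - [[0, 0, 0], [-1, -0.3, 0], 0]
    - [[0, 0, -0.2], [-0.6, -0.9, 0], 0]
    - [[0, 0, -0.2], [0, -1, 0], 0]
    - [[0, 0, -0.2], [0, -1, 0], 0]

```text
t: 9.95
tool_pos: [0.4334, -0.1963, 0.2625]
tool_rot: [1.371, 1.096, -1.364]
contact_force: [0.4, -0.4, -0.9]
opening: 0.0127
```

Run:
```python
from h import *
st();need([.450,-.3305,.1755],down(-104.8))
```

```text
t 9.95 q [-0.5826 -0.1791  2.0814  0.0035  1.2364  1.205 ] pos [ 0.4334 -0.1963  0.2625] F [ 0.442  -0.3712 -0.8546] T [-0.0009  0.0145  0.0249] open 0.0127
  X [ 0.0043  0.0012 -1.    ] Y [ 0.9763 -0.2162  0.004 ] Z [-0.2162 -0.9764 -0.0021] az jaw -102.48 deg grasp [ 0.4341 -0.1961  0.1075]
shift units [ 0.8292 -6.7116 -4.3513]
turn units [-0.0108  0.0433 -0.4043]
```

Call:
carry_out:
  increments:
    - [[0, 0, -0.2], [0.15, -1, -0.3], 0]
    - [[0, 0, -0.15], [0.15, -1, -0.5], 0]
    - [[0, 0, 0], [0.15, -1, -0.6], 0]
    - [[0, 0.04, 0], [0.15, -1, -0.6], 0]
    - [[0, 0, 0], [0.15, -1, -0.6], 0]
    - [[0, 0, 0], [0.1, -1, -0.6], 0]
    - [[0, 0, 0], [0, -0.3, -0.4], 0]
    - [[0, 0, 0], [0, 0, 0], 0]

```text
t: 10.75
tool_pos: [0.4431, -0.3254, 0.1897]
tool_rot: [1.398, 1.071, -1.395]
contact_force: [-0.5, 0.9, -0.6]
opening: 0.0129
```

Run:
```python
from h import *
st();need([.450,-.3305,.1755],down(-104.8))
```

```text
t 10.75 q [-0.769   0.1105  1.9392  0.0014  1.0878  1.0604] pos [ 0.4431 -0.3254  0.1897] F [-0.5058  0.9192 -0.5996] T [-0.0241 -0.0019  0.0134] open 0.0129
  X [ 0.0038 -0.0019 -1.    ] Y [ 0.9666 -0.2563  0.0042] Z [-0.2563 -0.9666  0.0009] az jaw -104.85 deg grasp [ 0.4437 -0.3257  0.0347]
shift units [ 0.3455 -0.2574 -0.7112]
turn units [0.0194 0.0381 0.0091]
```

Call:
carry_out:
  increments:
    - [[0.02, 0.04, 0], [0.3, -0.25, -0.3], 0]
    - [[0, 0, 0], [0, 0, -0.25], 0]
    - [[0, 0, 0], [0, 0, -0.05], 0]
    - [[0, 0, 0], [0, 0, 0], 0]

```text
t: 11.15
tool_pos: [0.4494, -0.3284, 0.178]
tool_rot: [1.397, 1.076, -1.396]
contact_force: [-0.1, -0.7, 0.2]
opening: 0.0127
```

Run:
```python
from h import *
st();need([.450,-.3305,.1755],down(-104.8))
```

```text
t 11.15 q [-0.7648  0.1454  1.9241  0.0004  1.0718  1.0633] pos [ 0.4494 -0.3284  0.178 ] F [-0.0955 -0.7447  0.1719] T [ 0.0694 -0.0118  0.0165] open 0.0127
  X [ 0.0004  0.0001 -1.    ] Y [ 0.967  -0.2547  0.0004] Z [-0.2547 -0.967  -0.0002] az jaw -104.76 deg grasp [ 0.4495 -0.3284  0.023 ]
shift units [ 0.0295 -0.1048 -0.1262]
turn units [-0.0012  0.0041 -0.0078]
```

Call:
carry_out:
  increments:
    - [[0, 0, 0], [0, 0, -0.13], 0]
    - [[0, 0, 0], [0, 0, 0], 0]
    - [[0, 0, 0], [0, 0, 0], 0]

```text
t: 11.45
tool_pos: [0.4497, -0.3278, 0.1758]
tool_rot: [1.396, 1.076, -1.395]
contact_force: [-0.1, -0.1, 0.2]
opening: 0.013
```

Run:
```python
from h import *
st();need([.450,-.3305,.1755],down(-104.8))
```

```text
t 11.45 q [-0.7636  0.1487  1.925   0.0005  1.0669  1.0634] pos [ 0.4497 -0.3278  0.1758] F [-0.0585 -0.0884  0.1813] T [ 0.0021  0.0635 -0.062 ] open 0.0130
  X [ 0.001  -0.0004 -1.    ] Y [ 0.9673 -0.2536  0.0011] Z [-0.2536 -0.9673  0.0001] az jaw -104.69 deg grasp [ 0.4499 -0.3278  0.0208]
shift units [ 0.0135 -0.1366 -0.0135]
turn units [ 0.0036  0.01   -0.019 ]
```

Call:
carry_out:
  increments:
    - [[0, 0, 0], [0, 0, -0.02], 0.25]
    - [[0, 0, 0], [0, 0, 0], 0.5]
    - [[0, 0, 0], [0, 0, 0], 0.5]
    - [[0, 0, 0], [0, 0, 0.3], 0.5]
    - [[0, 0, 0], [0, 0, 1], 0.5]
    - [[0, 0, 0], [0, 0, 1], 0.5]
    - [[0, 0, 0], [0, 0, 1], 0.5]
    - [[0, 0, 0], [-0.5, 0, 1], 0.5]

```text
t: 12.25
tool_pos: [0.439, -0.3269, 0.2627]
tool_rot: [1.396, 1.082, -1.396]
contact_force: [-0.1, -0.8, -0.0]
opening: 0.0428
```

```bash
cat > kin.py <<'E'
from h import *
from scipy.optimize import least_squares
def fk(q,p):
    # p: [h, ox, L1, fx(offset), L2, L3, oy, ...]
    h,ox,oy,L1,e,L2,L3=p
    Rz=lambda a:R.from_euler('z',a); Ry=lambda a:R.from_euler('y',a)
    r=Rz(q[0]); P=np.array([0,0,h])+r.apply([ox,oy,0])
    r=r*Ry(q[1]); P=P+r.apply([e*0,0,L1])
    r=r*Ry(q[2]); P=P+r.apply([e,0,L2])
    r=r*Rz(q[3])*Ry(q[4]); P=P+r.apply([0,0,L3])
    r=r*Rz(q[5]); return P,r
E
python3 - <<'E'
from kin import *
st()
D=[json.loads(l) for l in open('log.txt')]
# rotation const
off=[ (fk(d[0],[0]*7)[1].inv()*R.from_rotvec(d[2])).as_rotvec() for d in D]
print(np.array(off)[[0,3,8,-1]])
def res(p): return np.concatenate([fk(d[0],p)[0]-d[1] for d in D])
s=least_squares(res,[.3,0,0,.4,0,.4,.2]); print(s.x,np.abs(s.fun).max(),len(D))
im,d=get_image("scene"); cv2.imwrite(f"pics/scene8.png",im)
im,d=get_image("top"); cv2.imwrite(f"pics/top8.png",cv2.resize(im[150:300,230:400],None,fx=4,fy=4,interpolation=cv2.INTER_CUBIC))
E
```

```text
t 12.25 q [-0.7762  0.0016  1.9127  0.0006  1.2317  1.0504] pos [ 0.439  -0.3269  0.2627] F [-0.1071 -0.7659 -0.0277] T [-0.0486  0.0173  0.0131] open 0.0428
  X [-0.0028  0.0036 -1.    ] Y [ 0.9674 -0.2532 -0.0036] Z [-0.2533 -0.9674 -0.0027] az jaw -104.67 deg grasp [ 0.4385 -0.3263  0.1077]
[[-0.     -1.5708  0.    ]
 [-0.     -1.5708 -0.    ]
 [-0.     -1.5708  0.    ]
 [-0.     -1.5708  0.    ]]
[0.238  0.     0.0742 0.4264 0.0957 0.6099 0.1061] 3.8821995618221194e-10 19
```

View pics/scene8.png

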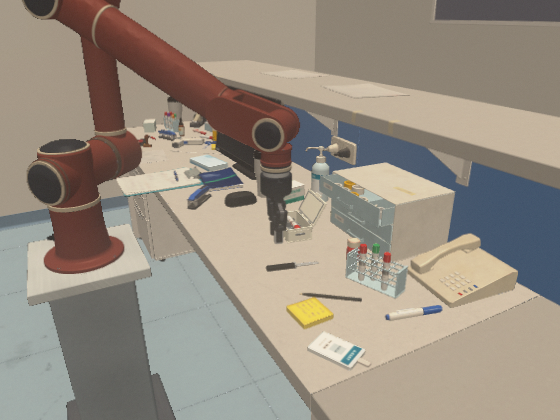

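View pics/top8.png

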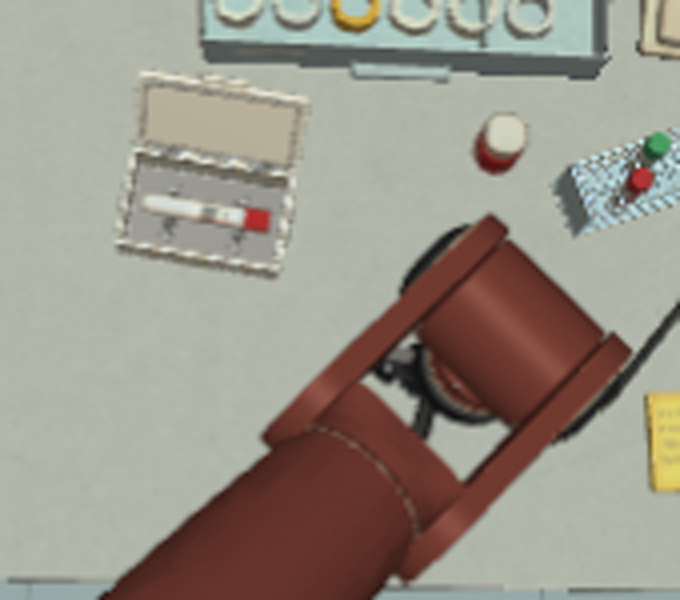

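```bash
cat >> kin.py <<'E'
p=np.array([.238,0,.0742,.4264,.0957,.6099,.1061])
try:
    D=[json.loads(l) for l in open('log.txt')]
    p=least_squares(lambda p:np.concatenate([fk(d[0],p)[0]-d[1] for d in D]),[.238,0,.0742,.4264,.0957,.6099,.1061]).x
except Exception as ex: print(ex)
LO=np.array([-3.01,-1.01,.06,-1.02,.09,-3.14]);HI=np.array([3.01,2.22,2.58,4.17,2.62,3.14])
OFF=R.from_rotvec([0,-np.pi/2,0])
def tool(q):
    P,r=fk(q,p); return P,(r*OFF).as_matrix()
def ik(P,M,q0=None):
    "all solutions in range"
    h,ox,oy,L1,e,L2,L3=p
    rr=R.from_matrix(M)*OFF.inv()
    W=np.array(P)-L3*rr.apply([0,0,1]); out=[]
    rho=np.hypot(W[0],W[1])
    if rho<abs(oy): return out
    x=np.sqrt(rho**2-oy**2); q1=np.arctan2(W[1],W[0])-np.arctan2(oy,x)
    z=W[2]-h; L=np.hypot(e,L2); g=np.arctan2(e,L2)
    dd=np.hypot(x,z); c=(dd**2-L1**2-L**2)/(2*L1*L)
    if abs(c)>1: return out
    for k in(np.arccos(c),-np.arccos(c)):
        q3=k-g
        q2=np.arctan2(x,z)-np.arctan2(L*np.sin(k),L1+L*np.cos(k))
        base=R.from_euler('z',q1)*R.from_euler('y',q2+q3)
        m=(base.inv()*rr).as_matrix()
        for s in(1,-1):
            q5=s*np.arccos(np.clip(m[2,2],-1,1))
            q4=np.arctan2(s*m[1,2],s*m[0,2]); q6=np.arctan2(s*m[2,1],-s*m[2,0])
            for a in(-2*np.pi,0,2*np.pi):
                for b in(-2*np.pi,0,2*np.pi):
                    q=np.array([(q1+np.pi)%(2*np.pi)-np.pi,q2,q3,q4+a,q5,q6+b])
                    if (q>LO+.03).all() and (q<HI-.03).all(): out.append(q)
    return out
def upr(alpha,grasp):
    d=np.array([np.cos(alpha),np.sin(alpha),0]);Y=np.array([0,0,-1.]);return np.array(grasp)-.155*d,np.stack([d,Y,np.cross(d,Y)],1)
E
python3 - <<'E'
from kin import *
q=get_obs()['q'];P,M=tool(q);print(P-get_obs()['tool_pos'],[np.round(s-q,4) for s in ik(P,M)])
# start: above the box
P0=[C[0],C[1],.30];S=[s for s in ik(P0,down(-9.3))];print("start",S)
q0=S[0]
res=[]
for x in np.arange(.3,.66,.05):
  for y in np.arange(-.45,.31,.075):
    for z in(.26,.30):
     for al in np.radians(np.arange(-180,180,15)):
      Pt,Mt=upr(al,[x,y,z])
      for s in ik(Pt,Mt):
        path=np.array([q0+(s-q0)*t for t in np.linspace(0,1,41)])
        el=[-tool(a)[1][2,1] for a in path]
        gz=[ (tool(a)[0]+.155*tool(a)[1][:,0])[2] for a in path]
        if min(el)<-.02 or min(gz)<.13: continue
        lim=min((s-LO).min(),(HI-s).min())
        W=Pt-.1061*Mt[:,0]
        res.append((np.abs(s-q0).max(),lim,x,y,z,np.degrees(al),s,min(el),min(gz)))
res.sort(key=lambda r:r[0])
print(len(res))
for r in res[:25]: print(np.round(r[0],2),np.round(r[1],2),np.round(r[2:6],2),r[6],np.round(r[7:],2))
E
```

```text
[-0. -0.  0.] [array([ 0.,  0., -0., -0., -0.,  0.])]
start [array([-0.377 ,  0.085 ,  1.7591,  0.    ,  1.2975, -0.2146])]
105
1.07 0.06 [   0.3    -0.3     0.26 -180.  ] [-0.6079  0.3462  1.7302 -0.9627  2.372   0.7698] [0.   0.13]
1.08 0.04 [   0.45    0.      0.26 -135.  ] [ 0.1706  0.3943  1.6669 -0.9825  2.3755  0.7468] [0.   0.13]
1.09 0.04 [   0.4    -0.22    0.26 -165.  ] [-0.3477  0.4138  1.6409 -0.983   2.3831  0.7427] [0.   0.13]
1.11 0.09 [   0.35    0.23    0.26 -105.  ] [ 0.7347  0.3419  1.7357 -0.9272  2.395   0.7962] [0.   0.13]
1.11 0.05 [   0.35    0.      0.3  -135.  ] [ 0.2009  0.1397  1.8985 -0.9729  2.4107  0.7409] [0.   0.14]
1.11 0.06 [   0.3     0.08    0.3  -120.  ] [ 0.4686  0.0502  1.9952 -0.9602  2.4109  0.7543] [0.   0.14]
1.12 0.05 [   0.45    0.15    0.26 -120.  ] [ 0.4674  0.4542  1.5859 -0.9664  2.413   0.7467] [0.   0.13]
1.12 0.08 [   0.35   -0.3     0.26 -180.  ] [-0.5656  0.4329  1.615  -0.9445  2.4189  0.7674] [0.   0.13]
1.12 0.07 [   0.3    0.     0.3 -135. ] [ 0.2204  0.0346  2.0115 -0.9456  2.4204  0.7655] [0.   0.14]
1.12 0.12 [   0.4     
[... 968 characters left out ...]
165.  ] [-0.2388  0.3874  1.6761 -0.8579  2.4543  0.8413] [0.   0.13]
1.16 0.16 [   0.4     0.08    0.26 -135.  ] [ 0.3017  0.3529  1.7215 -0.8278  2.4581  0.8697] [0.   0.13]
1.16 0.06 [   0.4     0.15    0.3  -120.  ] [ 0.5023  0.3169  1.6876 -0.9645  2.4591  0.7293] [0.   0.14]
1.17 0.03 [   0.45   -0.07    0.3  -150.  ] [-0.0276  0.3739  1.6148 -0.9874  2.4632  0.7032] [0.   0.14]
1.17 0.14 [   0.45    0.08    0.26 -135.  ] [ 0.2799  0.4424  1.602  -0.8815  2.4633  0.8138] [0.   0.13]
1.17 0.11 [  0.3   -0.38   0.26 165.  ] [-0.7807  0.4851  1.5431 -0.9126  2.464   0.7817] [0.   0.13]
1.17 0.1 [   0.35   -0.15    0.3  -165.  ] [-0.2584  0.2294  1.7949 -0.9179  2.4655  0.7756] [0.   0.14]
```

Run:
```python
from kin import *
q0=ik([C[0],C[1],.30],down(-9.3))[0]
res=[]
for x in np.arange(.25,.71,.05):
  for y in np.arange(-.5,.41,.1):
    for z in(.25,.3,.35,.4):
     for al in np.radians(np.arange(-180,180,15)):
      Pt,Mt=upr(al,[x,y,z])
      for s in ik(Pt,Mt):
        path=np.array([q0+(s-q0)*t for t in np.linspace(0,1,21)])
        T=[tool(a) for a in path]
        el=[-t[1][2,1] for t in T]; gz=[(t[0]+.155*t[1][:,0])[2] for t in T]
        W=Pt-.1061*Mt[:,0]
        lim=min((s-LO).min(),(HI-s).min())
        res.append((lim,x,y,z,np.degrees(al),s,min(el),min(gz),W))
print(len(res))
import itertools
key=lambda r:(int(np.floor(r[5][3]/.5)))
res.sort(key=lambda r:(key(r),-r[0]))
for k,g in itertools.groupby(res,key):
    g=list(g); print("q4 bin",k*.5,len(g))
    g.sort(key=lambda r:-r[0]-min(0,r[6])*-5)
    for r in g[:3]: print("  ",np.round(r[0],2),np.round(r[1:5],2),r[5],np.round(r[6:8],2),r[8])
```

```text
3645
q4 bin -1.0 172
   0.22 [   0.25    0.1     0.25 -120.  ] [ 0.5599  0.086   2.0616 -0.771   2.4048  0.947 ] [0.   0.12] [0.3805 0.3261 0.25  ]
   0.21 [   0.25   -0.2     0.25 -180.  ] [-0.5086  0.1876  1.9472 -0.8064  2.4011  0.9147] [0.   0.12] [ 0.5111 -0.2     0.25  ]
   0.21 [   0.25   -0.1     0.25 -165.  ] [-0.2125  0.0906  2.0567 -0.7554  2.4127  0.9584] [0.   0.12] [ 0.5022 -0.0324  0.25  ]
q4 bin -0.5 21
   0.11 [   0.25   -0.      0.25 -165.  ] [-0.0132  0.0982  2.0484 -0.4781  2.5103  1.1746] [0.   0.12] [0.5022 0.0676 0.25  ]
   0.1 [   0.3    -0.      0.25 -165.  ] [-0.012   0.203   1.9291 -0.4855  2.5236  1.1646] [0.   0.12] [0.5522 0.0676 0.25  ]
   0.05 [  0.25  -0.     0.25 165.  ] [-0.2807  0.0982  2.0484 -0.0347  2.5656  1.5417] [-0.01  0.12] [ 0.5022 -0.0676  0.25  ]
q4 bin 0.0 27
   0.11 [  0.3   -0.     0.25 135.  ] [-0.5076  0.1239  2.02    0.4842  2.5115  1.9727] [-0.05  0.12] [ 0.4846 -0.1846  0.25  ]
   0.1 [  0.3   -0.1    0.25 120.  ] [-0.7861  0.1695  1.9683  0.4617  2.5234  1.956 ] [-0.04  0.12] [ 0.4305 -0.3261  0.25  ]
   0.09 [   0.25    0.2    
[... 2494 characters left out ...]
5  2.2767  3.9723  0.2768  0.7595] [-0.94  0.15] [0.2978 0.2324 0.4   ]
   0.25 [  0.7  -0.    0.4 -15. ] [-0.0148 -0.2824  2.1101  3.9232  0.3544  0.8212] [-0.92  0.15] [0.4478 0.0676 0.4   ]
   0.25 [  0.5  -0.5   0.4 -60. ] [-0.8    -0.2626  2.0943  3.9161  0.3575  0.8289] [-0.92  0.15] [ 0.3694 -0.2739  0.4   ]
q4 bin 4.0 65
   0.09 [  0.55  -0.     0.35 -15.  ] [-0.0223 -0.7369  2.4885  4.0779  0.299   0.6563] [-0.95  0.15] [0.2978 0.0676 0.35  ]
   0.12 [0.65 0.2  0.4  0.  ] [ 0.3045 -0.3273  2.1448  4.0517  0.3895  0.6987] [-0.93  0.15] [0.3889 0.2    0.4   ]
   0.04 [  0.55  -0.3    0.4  -45.  ] [-0.5007 -0.4981  2.2648  4.1253  0.344   0.6152] [-0.95  0.15] [ 0.3654 -0.1154  0.4   ]
```

Run:
```python
from h import *
im,d=get_image("top"); si,sd=get_image("scene")
a=tip_of("top","tube_middle");b=tip_of("scene","tube_middle")
print([(np.round(x['centre'],1),round(x['p'],2)) for x in a[:2]],[(np.round(x['centre'],1),round(x['p'],2)) for x in b[:2]])
for x in a[:2]:print(onz("top",x['centre'],.031))
if a and b: print(tri(b[0]['centre'],a[0]['centre']))
g=im.astype(int)
roi=np.zeros(g.shape[:2],bool);roi[190:216,260:302]=1
red=roi&(g[:,:,2]-g[:,:,1]>60)
ys,xs=np.nonzero(red);P=np.array([onz("top",(x,y),.036)[:2] for x,y in zip(xs,ys)]); sc=P.mean(0);print("stopper",len(xs),sc,[(sc-C)@EX*1000,(sc-C)@EY*1000])
wh=roi&(g.min(2)>190)
n,l,stt,ce=cv2.connectedComponentsWithStats(wh.astype(np.uint8))
for i in range(1,n):
    if stt[i,4]>15:
        P=np.array([onz("top",(x,y),.036)[:2] for y,x in zip(*np.nonzero(l==i))]);c=P.mean(0); print(stt[i],c,(c-C)@EX*1000,(c-C)@EY*1000)
m=masks_of("top","tube")
for mm in m[:2]:
    ys,xs=np.nonzero(mm['region']);P=np.array([onz("top",(x,y),.034)[:2] for x,y in zip(xs,ys)])
    c=P.mean(0);u,s,v=np.linalg.svd(P-c,full_matrices=False);t=(P-c)@v[0];print(mm['p'],len(xs),c,v[0],np.degrees(np.arctan2(v[0][1],v[0][0])),t.min(),t.max(),"box",(c-C)@EX*1000,(c-C)@EY*1000)
cv2.imwrite("pics/tube.png",cv2.resize(im[165:225,255:310],None,fx=10,fy=10,interpolation=cv2.INTER_CUBIC))
```

```text
[(array([282.5, 198.8]), 0.66), (array([403.7, 260.4]), 0.62)] [(array([293.6, 219.4]), 0.55)]
[ 0.5956 -0.156   0.031 ]
[ 0.4128 -0.5265  0.031 ]
(array([ 0.5905, -0.1549,  0.042 ]), np.float64(0.005601502152348068))
stopper 30 [ 0.5773 -0.191 ] [np.float64(0.8582697849162412), np.float64(-40.39687264107229)]
[266 199  14   5  36] [ 0.5882 -0.1265] 1.1237189631333149 25.053926872828907
0.72 159 [ 0.5822 -0.1557] [-0.1572 -0.9876] -99.04408846508956 -0.04851433564662571 0.04608610701325914 box 0.0029371342207272374 -4.767798591708304
```

View pics/tube.png

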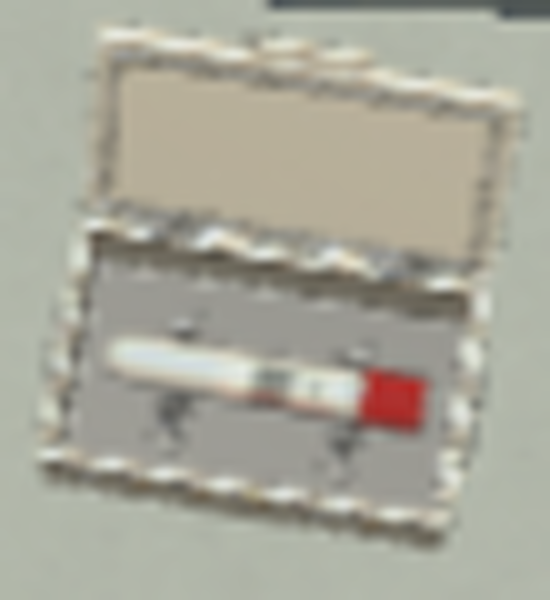

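Call:
carry_out:
  increments:
    - [[0, 0, 1], [0.5, 0.7, 1], 0.35]
    - [[0, 0, 1], [0.8, 1, 1], 0.35]
    - [[0, 0, 1], [0.8, 1, 1], 0.35]
    - [[0, 0, 1], [0.8, 1, 0.3], 0.35]
    - [[0, 0, 1], [0.8, 1, 0], 0.35]
    - [[0, 0, 1], [0.8, 1, 0], 0.35]
    - [[0, 0, 1], [0.8, 1, 0], 0.35]
    - [[0, 0, 1], [0.8, 0.8, 0], 0.35]

```text
t: 13.4
tool_pos: [0.5621, -0.1706, 0.3162]
tool_rot: [0.773, 1.451, -0.791]
contact_force: [1.2, 0.0, -0.5]
opening: 0.0298
```

Run:
```python
from h import *
st();need([.5831,-.1536,.30],down(-9.1))
```

```text
t 13.40 q [-0.4197  0.0409  1.7767 -0.009   1.349   0.5823] pos [ 0.5621 -0.1706  0.3162] F [ 1.1812  0.0137 -0.5104] T [-0.0093  0.0351 -0.0016] open 0.0298
  X [-0.0264  0.0022 -0.9996] Y [ 0.8411  0.5404 -0.0211] Z [ 0.5402 -0.8414 -0.0161] az jaw -57.30 deg grasp [ 0.558  -0.1702  0.1612]
shift units [ 1.0495  0.848  -0.8094]
turn units [ 0.0906 -0.2576  8.4098]
```

Call:
carry_out:
  increments:
    - [[0, 0, 1], [0.5, 0.4, 0], 0.35]
    - [[0, 0, 1], [0.2, 0.1, 0], 0.35]
    - [[0, 0, 1], [0, 0, 0], 0.35]
    - [[0, 0, 1], [0, 0, 0], 0.35]
    - [[0, 0, 1], [0, 0, 0], 0.35]
    - [[0, 0, 1], [0, 0, 0], 0.35]
    - [[0, 0, 1], [0, 0, 0], 0.35]
    - [[0, 0, 1], [0, 0, 0], 0.35]

```text
t: 14.2
tool_pos: [0.5781, -0.1549, 0.3019]
tool_rot: [0.11, 1.606, -0.14]
contact_force: [0.4, -0.3, 0.1]
opening: 0.0299
```

Run:
```python
from h import *
st();need([.5831,-.1536,.25],down(-9.1))
```

```text
t 14.20 q [-0.3807  0.083   1.758  -0.0308  1.3317 -0.2147] pos [ 0.5781 -0.1549  0.3019] F [ 0.3723 -0.276   0.1056] T [-0.0073 -0.0055 -0.0684] open 0.0299
  X [-0.0399 -0.0163 -0.9991] Y [ 0.1571  0.9873 -0.0224] Z [ 0.9868 -0.1579 -0.0368] az jaw -9.09 deg grasp [ 0.572  -0.1574  0.1471]
shift units [ 0.2482  0.0626 -2.596 ]
turn units [ 0.1628 -0.399  -0.006 ]
```

Call:
carry_out:
  increments:
    - [[0.16, -0.4, -0.3], [0.2, 0.05, -0.8], 0.35]
    - [[0, 0, 0], [0, 0, -1], 0.35]
    - [[0, 0, 0], [0, 0, -0.7], 0.35]
    - [[0, 0, 0], [0, 0, 0], 0.35]

```text
t: 14.6
tool_pos: [0.5818, -0.1529, 0.2452]
tool_rot: [0.149, 1.571, -0.144]
contact_force: [-1.0, -0.4, 0.5]
opening: 0.0304
```

Run:
```python
from h import *
st();need([.5831,-.1536,.187],down(-9.1))
im,d=get_image("scene"); cv2.imwrite(f"pics/scene9.png",cv2.resize(im[165:265,240:340],None,fx=6,fy=6,interpolation=cv2.INTER_CUBIC))
```

```text
t 14.60 q [-0.3809  0.1478  1.7906  0.0016  1.2093 -0.1946] pos [ 0.5818 -0.1529  0.2452] F [-0.9528 -0.3623  0.5018] T [-0.0221 -0.0021 -0.0173] open 0.0304
  X [-0.0051  0.0037 -1.    ] Y [0.1858 0.9826 0.0027] Z [ 0.9826 -0.1858 -0.0057] az jaw -10.71 deg grasp [ 0.581  -0.1523  0.0902]
shift units [ 0.0668 -0.0357 -2.9086]
turn units [-0.0363 -0.0514  0.281 ]
```

View pics/scene9.png

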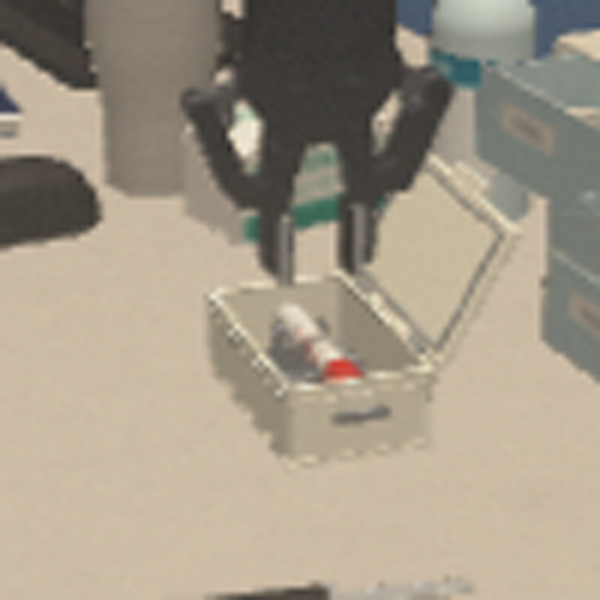

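Fingers point straight into the open box, with the tube at (315,340). The right knuckle is close to the lid, so I lean the tool slightly back before descending.

Call:
carry_out:
  increments:
    - [[-0.15, -0.65, 0.2], [-0.4, 0.03, -0.2], 0.3]
    - [[-0.1, -0.6, 0.08], [-0.45, 0.05, -0.2], 0.3]
    - [[0, 0, 0], [0, 0, -0.4], 0.3]
    - [[0, 0, 0], [0, 0, -0.2], 0.3]
    - [[0, 0, 0], [0, 0, 0], 0.3]

```text
t: 15.15
tool_pos: [0.5666, -0.1519, 0.2279]
tool_rot: [0.112, 1.439, -0.131]
contact_force: [-0.3, -0.2, 0.6]
opening: 0.0257
```

```bash
cat >> h.py <<'E'
def tiltdown(azjaw_deg,phi):
    a=np.radians(azjaw_deg);ey=np.array([-np.sin(a),np.cos(a),0]); return R.from_rotvec(-phi*ey).as_matrix()@down(azjaw_deg)
E
python3 - <<'E'
from h import *
st();M=tiltdown(-9.1,.12);G=np.array([.5831,-.1536,.033]);need(G-.155*M[:,0],M)
im,d=get_image("scene"); cv2.imwrite(f"pics/scene10.png",cv2.resize(im[165:265,240:340],None,fx=6,fy=6,interpolation=cv2.INTER_CUBIC))
E
```

```text
t 15.15 q [-0.3938  0.1072  1.8696  0.0324  1.0388 -0.2507] pos [ 0.5666 -0.1519  0.2279] F [-0.3362 -0.1822  0.5943] T [ 0.0151  0.0153 -0.0052] open 0.0257
  X [ 0.1269 -0.0225 -0.9917] Y [ 0.1573  0.9875 -0.0023] Z [ 0.9794 -0.1557  0.1288] az jaw -9.03 deg grasp [ 0.5863 -0.1554  0.0742]
shift units [-0.0904  0.0612 -2.0521]
turn units [ 0.0372  0.0871 -0.0087]
```

View pics/scene10.png

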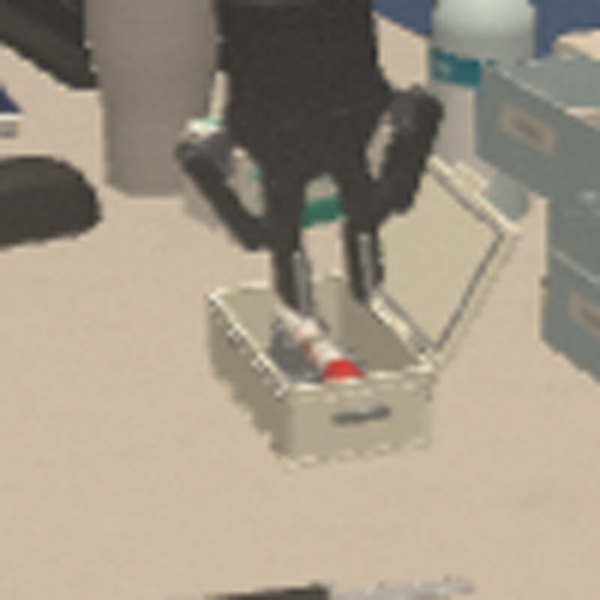

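Call:
carry_out:
  increments:
    - [[0.04, 0.08, 0], [-0.09, 0.06, -0.6], 0.3]
    - [[0, 0, 0], [0, 0, -0.6], 0.3]
    - [[0, 0, 0], [0, 0, -0.4], 0.3]
    - [[0, 0, 0], [0, 0, 0], 0.3]

```text
t: 15.6
tool_pos: [0.5656, -0.1508, 0.1939]
tool_rot: [0.115, 1.447, -0.129]
contact_force: [-0.7, 0.1, -0.5]
opening: 0.0254
```

Run:
```python
from h import *
st();M=tiltdown(-9.1,.12);G=np.array([.5831,-.1536,.033]);need(G-.155*M[:,0],M)
im,d=get_image("scene"); cv2.imwrite(f"pics/scene11.png",cv2.resize(im[165:265,240:340],None,fx=6,fy=6,interpolation=cv2.INTER_CUBIC))
```

```text
t 15.60 q [-0.3927  0.1563  1.8814  0.0339  0.9874 -0.252 ] pos [ 0.5656 -0.1508  0.1939] F [-0.6899  0.0932 -0.4843] T [ 0.0308  0.0431 -0.0359] open 0.0254
  X [ 0.1184 -0.0185 -0.9928] Y [0.1571 0.9876 0.0004] Z [ 0.9805 -0.156   0.1198] az jaw -9.04 deg grasp [ 0.584  -0.1536  0.04  ]
shift units [-0.0436  0.0051 -0.3506]
turn units [-0.0035  0.0018 -0.0111]
```

View pics/scene11.png

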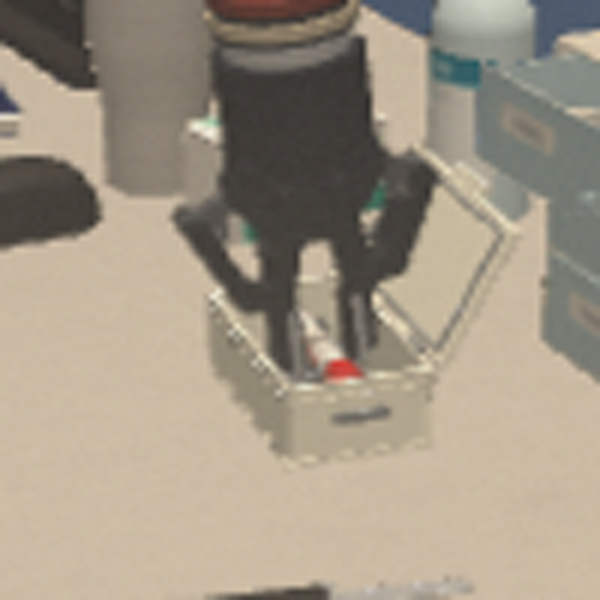

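Fingers straddle the tube with no contact. I go down 7 mm and close gently.

Call:
carry_out:
  increments:
    - [[0, 0, 0], [-0.04, 0, -0.33], 0.3]
    - [[0, 0, 0], [0, 0, 0], 0.3]
    - [[0, 0, 0], [0, 0, 0], 0.1]
    - [[0, 0, 0], [0, 0, 0], 0]
    - [[0, 0, 0], [0, 0, 0], 0]
    - [[0, 0, 0], [0, 0, 0], 0]
  squeeze: 30

```text
t: 16.25
tool_pos: [0.5646, -0.1509, 0.1877]
tool_rot: [0.114, 1.449, -0.129]
contact_force: [-1.3, -1.5, -0.8]
opening: 0.0143
```

Run:
```python
from h import *
st()
```

```text
t 16.25 q [-0.3935  0.164   1.8849  0.0333  0.9779 -0.2532] pos [ 0.5646 -0.1509  0.1877] F [-1.2504 -1.4631 -0.78  ] T [-0.0067  0.2152 -0.0423] open 0.0143
  X [ 0.1165 -0.0184 -0.993 ] Y [0.1567 0.9877 0.    ] Z [ 0.9808 -0.1556  0.118 ] az jaw -9.01 deg grasp [ 0.5826 -0.1537  0.0338]
```

Gripped (14.3 mm on a 15.6 mm body). I draw it straight up.

Call:
carry_out:
  increments:
    - [[0, 0, 0], [0, 0, 0.3], 0]
    - [[0, 0, 0], [0, 0, 0.6], 0]
    - [[0, 0, 0], [0, 0, 0.8], 0]
    - [[0, 0, 0], [0, 0, 1], 0]
    - [[0, 0, 0], [0, 0, 1], 0]
    - [[0, 0, 0], [0, 0, 1], 0]
    - [[0, 0, 0], [-0.3, 0, 1], 0]
    - [[0, 0, 0], [-0.5, 0, 1], 0]

```text
t: 17.05
tool_pos: [0.5489, -0.1507, 0.3345]
tool_rot: [0.113, 1.442, -0.13]
contact_force: [-0.2, 0.3, -1.0]
opening: 0.0148
```

Run:
```python
from kin import *
o,M=st()
im,d=get_image("scene"); cv2.imwrite(f"pics/scene12.png",cv2.resize(im[140:265,240:340],None,fx=4.8,fy=4.8,interpolation=cv2.INTER_CUBIC))
for x in(.45,.5,.55):
  for y in(-.3,-.25,-.2,-.1,0.):
    for z in (.27,.3):
      for al in range(15,106,15):
        Pt,Mt=upr(np.radians(al),[x,y,z])
        for s in ik(Pt,Mt):
            lim=min((s-LO).min(),(HI-s).min())
            if lim>.5: print(x,y,z,al,s,round(lim,2),Pt,Pt-.1061*Mt[:,0])
```

```text
t 17.05 q [-0.4043 -0.057   1.8433  0.0314  1.2333 -0.2558] pos [ 0.5489 -0.1507  0.3345] F [-0.2439  0.2759 -1.0361] T [0.0329 0.0266 0.0153] open 0.0148
  X [ 0.1236 -0.0207 -0.9921] Y [ 0.1565  0.9877 -0.0011] Z [ 0.9799 -0.1551  0.1254] az jaw -8.99 deg grasp [ 0.5681 -0.1539  0.1808]
0.45 -0.3 0.27 45 [-1.2045  0.1603  1.9364  1.3508  1.9305  2.5755] 0.56 [ 0.3404 -0.4096  0.27  ] [ 0.2654 -0.4846  0.27  ]
0.45 -0.3 0.27 60 [-1.146   0.2898  1.7815  1.2392  2.1077  2.5491] 0.51 [ 0.3725 -0.4342  0.27  ] [ 0.3195 -0.5261  0.27  ]
0.45 -0.3 0.3 45 [-1.2045  0.1111  1.9302  1.3715  1.942   2.6336] 0.51 [ 0.3404 -0.4096  0.3   ] [ 0.2654 -0.4846  0.3   ]
0.45 -0.25 0.27 45 [-1.1689  0.0659  2.0403  1.3678  1.8984  2.5725] 0.54 [ 0.3404 -0.3596  0.27  ] [ 0.2654 -0.4346  0.27  ]
0.45 -0.25 0.27 60 [-1.1096  0.204   1.8857  1.2528  2.0717  2.5407] 0.55 [ 0.3725 -0.3842  0.27  ] [ 0.3195 -0.4761  0.27  ]
0.45 -0.25 0.3 45 [-1.1689  0.0127  2.0337  1.3881  1.9099  2.6346] 0.51 [ 0.3404 -0.3596  0.3   ] [ 0.2654 -0.4346  0.3   ]
0.45 -0.25 0.3 60 [-1.1096  0.1564  1.8797  1.2813  2.0878 
[... 3945 characters left out ...]
9875  1.4275  1.8091  2.5929] 0.55 [ 0.4725 -0.2342  0.27  ] [ 0.4194 -0.3261  0.27  ]
0.55 -0.1 0.27 75 [-0.7552  0.2531  1.8268  1.3145  1.9971  2.5767] 0.56 [ 0.5099 -0.2497  0.27  ] [ 0.4824 -0.3522  0.27  ]
0.55 -0.1 0.3 75 [-0.7552  0.2074  1.821   1.3376  2.0096  2.6318] 0.51 [ 0.5099 -0.2497  0.3   ] [ 0.4824 -0.3522  0.3   ]
0.55 0.0 0.27 75 [-0.6184  0.143   1.9561  1.3852  1.8771  2.5846] 0.56 [ 0.5099 -0.1497  0.27  ] [ 0.4824 -0.2522  0.27  ]
0.55 0.0 0.27 90 [-0.5654  0.2764  1.7982  1.2736  2.0592  2.5633] 0.56 [ 0.55  -0.155  0.27 ] [ 0.55   -0.2611  0.27  ]
0.55 0.0 0.3 90 [-0.5654  0.2315  1.7924  1.2999  2.0734  2.6185] 0.52 [ 0.55  -0.155  0.3  ] [ 0.55   -0.2611  0.3   ]
```

View pics/scene12.png

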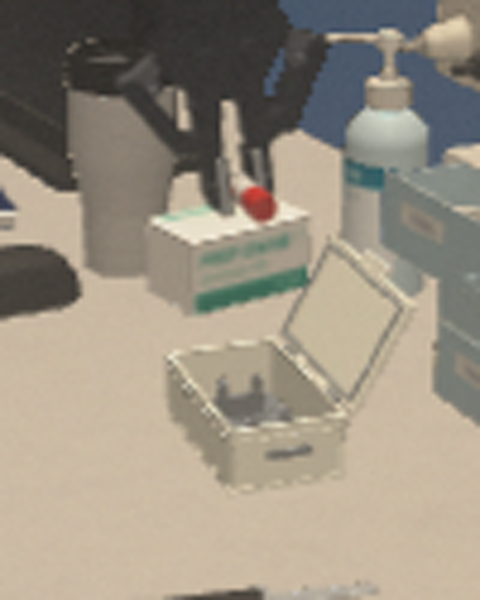

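```bash
cat > plan.py <<'E'
from kin import *
from scipy.spatial.transform import Slerp
def ori(psi,e):
    c,s=np.cos(psi),np.sin(psi)
    X=np.array([np.sin(e)*c,np.sin(e)*s,-np.cos(e)]);Y=-np.array([np.cos(e)*c,np.cos(e)*s,np.sin(e)])
    return np.stack([X,Y,np.cross(X,Y)],1)
PS0=np.radians(-99.); PS1=np.radians(-300.); N1=36; N2=17
sm=lambda t:np.clip(t,0,1)
G0=np.array([.568,-.154,.18]);G1=np.array([.50,-.20,.27])
def pose(k): # row index k 0..N
    psi=PS0+(PS1-PS0)*sm((k-1)/N1)
    e=.14*sm(k/3)+ (np.pi/2-.14)*sm((k-(N1-4))/N2)
    w=sm(k/12); G=G0+(G1-G0)*w
    M=ori(psi,e); return G-.155*M[:,0],M,G
NT=N1-4+N2
if __name__=="__main__":
    q=get_obs()['q']; worst=9
    for k in range(0,NT+1):
        P,M,G=pose(k); S=ik(P,M)
        if not S: print(k,"NO IK"); continue
        s=min(S,key=lambda s:np.abs(s-q).max()); 
        if k%3==0 or np.abs(s-q).max()>.2: print(k,s,"dq",np.abs(s-q).max().round(3),"lim",min((s-LO).min(),(HI-s).min()).round(2),"tcp",P)
        q=s
E
python3 plan.py
```

```text
0 [-0.3912  0.0193  1.7658  0.      1.3565 -0.2341] dq 0.121 lim 0.81 tcp [ 0.568 -0.154  0.335]
3 [-0.3575 -0.0213  1.7719 -0.1423  1.392   0.0199] dq 0.116 lim 0.81 tcp [ 0.5585 -0.1452  0.356 ]
6 [-0.3893 -0.0469  1.7586 -0.1362  1.4664  0.2717] dq 0.083 lim 0.82 tcp [ 0.547  -0.1597  0.3785]
9 [-0.4268 -0.0717  1.7444 -0.1222  1.5378  0.5182] dq 0.082 lim 0.84 tcp [ 0.5344 -0.1757  0.401 ]
12 [-0.4694 -0.0968  1.7305 -0.1014  1.6044  0.7611] dq 0.081 lim 0.85 tcp [ 0.5204 -0.1928  0.4235]
15 [-0.4841 -0.0835  1.7181 -0.0711  1.6276  1.0375] dq 0.092 lim 0.86 tcp [ 0.5216 -0.1989  0.4235]
18 [-0.5013 -0.0767  1.7117 -0.0358  1.642   1.3123] dq 0.091 lim 0.87 tcp [ 0.521  -0.2052  0.4235]
21 [-0.5198 -0.077   1.7119  0.0022  1.6466  1.5863] dq 0.091 lim 0.87 tcp [ 0.5186 -0.211   0.4235]
24 [-0.5382 -0.0841  1.7186  0.0399  1.6413  1.8603] dq 0.091 lim 0.86 tcp [ 0.5146 -0.2159  0.4235]
27 [-0.5554 -0.0977  1.7314  0.0748  1.6263  2.1351] dq 0.092 lim 0.85 tcp [ 0.5094 -0.2195  0.4235]
30 [-0.5699 -0.1169  1.7491  0.1044  1.6028  2.4116] dq 0.092 lim 0.73 tcp [ 0.5034 -0.2214  0.4235]
33 [-0.616  -0.121   1.7594  0.1984  1.6077  2.6564] dq 0.078 lim 0.48 tcp [ 0.4954 -0.2341  0.4211]
36 [-0.7376 -0.1301  1.8054  0.4525  1.618   2.8169] dq 0.087 lim 0.32 tcp [ 0.4706 -0.2648  0.4077]
39 [-0.8413 -0.1138  1.8536  0.6879  1.6506  2.7917] dq 0.072 lim 0.35 tcp [ 0.4484 -0.2894  0.3856]
42 [-0.916  -0.0441  1.8743  0.8929  1.7364  2.7033] dq 0.066 lim 0.44 tcp [ 0.4356 -0.3116  0.3561]
45 [-0.9648  0.0451  1.8919  1.0831  1.8318  2.634 ] dq 0.062 lim 0.51 tcp [ 0.4269 -0.3267  0.3212]
48 [-0.987   0.1481  1.9052  1.2653  1.9343  2.5826] dq 0.06 lim 0.56 tcp [ 0.4228 -0.3338  0.283 ]
```

```bash
cat > gen.py <<'E'
import sys
from plan import *
def gen(k0,n=8):
    o,M=st(False); o=get_obs(); s=-M[:,1]
    g=o['tool_pos']+.155*M[:,0]
    print("t",o['t'],"q",o['q'],"grasp",g,"stopper elev deg",np.degrees(np.arcsin(s[2])).round(2),"open",o['opening'],"F",o['contact_force'])
    Pp,Mp=o['tool_pos'],M
    ks=[min(k0+i+1,NT) for i in range(n)]
    rows=[]
    for k in ks:
        P,Mk,_=pose(k)
        tr=R.from_matrix(Mk@Mp.T).as_rotvec()/.1; sh=(P-Pp)/.02
        tr2=np.clip(tr,-1,1);sh2=np.clip(sh,-1,1)
        Mp=R.from_rotvec(tr2*.1).as_matrix()@Mp; Pp=Pp+sh2*.02
        rows.append([list(map(float,np.round(tr2,2))),list(map(float,np.round(sh2,2))),0])
    print(rows)
if len(sys.argv)>1 and sys.argv[1]!='auto': k=int(sys.argv[1])
else:
    o=get_obs();M=R.from_rotvec(o['tool_rot'])
    k=min(range(NT+1),key=lambda k:(R.from_matrix(pose(k)[1])*M.inv()).magnitude())
print("k",k); gen(k)
E
python3 gen.py 0
```

```text
k 0
t 17.1 q [-0.4047 -0.0621  1.8403  0.031   1.2351 -0.256 ] grasp [ 0.5691 -0.1547  0.1855] stopper elev deg 0.17 open 0.014789044741862099 F [ 2.3012 -0.4328  3.2458]
[[[-0.22, 1.0, -0.03], [0.72, 0.02, 0.16], 0], [[-0.44, 0.46, -0.99], [-0.16, 0.15, 0.35], 0], [[-0.45, 0.14, -0.97], [-0.09, 0.12, 0.33], 0], [[-0.0, -0.0, -0.97], [-0.19, -0.23, 0.38], 0], [[-0.0, 0.0, -0.97], [-0.19, -0.24, 0.37], 0], [[-0.0, -0.0, -0.97], [-0.2, -0.25, 0.38], 0], [[0.0, -0.0, -0.97], [-0.2, -0.26, 0.37], 0], [[0.0, 0.0, -0.97], [-0.21, -0.27, 0.38], 0]]
```

Call:
carry_out:
  increments:
    - [[-0.22, 0.9, 0], [0.6, 0, 0.2], 0]
    - [[-0.44, 0.46, -0.8], [-0.1, 0.15, 0.35], 0]
    - [[-0.45, 0.14, -0.97], [-0.1, 0.12, 0.35], 0]
    - [[0, 0, -0.97], [-0.2, -0.23, 0.38], 0]
    - [[0, 0, -0.97], [-0.2, -0.24, 0.38], 0]
    - [[0, 0, -0.97], [-0.2, -0.25, 0.38], 0]
    - [[0, 0, -0.97], [-0.2, -0.26, 0.38], 0]
    - [[0, 0, -0.97], [-0.2, -0.27, 0.38], 0]

```text
t: 17.9
tool_pos: [0.5372, -0.1703, 0.4093]
tool_rot: [0.547, 1.503, -0.772]
contact_force: [-0.0, -0.4, -0.1]
opening: 0.0145
```

```bash
python3 gen.py auto
```

```text
k 8
t 17.9 q [-0.4127 -0.0818  1.7401 -0.139   1.5217  0.4383] grasp [ 0.5232 -0.1876  0.2559] stopper elev deg 8.13 open 0.014498456168504573 F [-0.0365 -0.3837 -0.0951]
[[[0.19, 0.13, -0.97], [-0.14, -0.27, -0.42], 0], [[0.0, -0.0, -0.97], [-0.23, -0.28, 0.38], 0], [[-0.0, 0.0, -0.97], [-0.23, -0.28, 0.38], 0], [[0.0, -0.0, -0.97], [-0.24, -0.29, 0.38], 0], [[-0.0, -0.0, -0.97], [0.03, -0.1, 0.0], 0], [[-0.0, -0.0, -0.97], [0.02, -0.1, 0.0], 0], [[0.0, -0.0, -0.97], [0.01, -0.1, 0.0], 0], [[-0.0, -0.0, -0.97], [0.0, -0.11, 0.0], 0]]
```

Call:
carry_out:
  increments:
    - [[0.1, 0.1, -0.97], [-0.2, -0.27, 0], 0]
    - [[0.1, 0, -0.97], [-0.2, -0.28, 0.2], 0]
    - [[0, 0, -0.97], [-0.2, -0.28, 0.3], 0]
    - [[0, 0, -0.97], [-0.2, -0.28, 0.2], 0]
    - [[0, 0, -0.97], [0, -0.1, 0], 0]
    - [[0, 0, -0.97], [0, -0.1, 0], 0]
    - [[0, 0, -0.97], [0, -0.1, 0], 0]
    - [[0, 0, -0.97], [0, -0.1, 0], 0]

```text
t: 18.7
tool_pos: [0.5203, -0.2016, 0.4358]
tool_rot: [1.201, 1.255, -1.364]
contact_force: [0.7, -1.7, -1.7]
opening: 0.0146
```

```bash
python3 gen.py auto
```

```text
k 16
t 18.7 q [-0.4913 -0.0939  1.7072 -0.0611  1.6365  1.1592] grasp [ 0.5011 -0.202   0.282 ] stopper elev deg 7.08 open 0.014600389964980523 F [ 0.7406 -1.7103 -1.6915]
[[[0.15, 0.15, -0.66], [0.05, -0.08, -0.61], 0], [[-0.0, -0.0, -0.97], [-0.02, -0.1, 0.0], 0], [[-0.0, -0.0, -0.97], [-0.03, -0.1, 0.0], 0], [[-0.0, -0.0, -0.97], [-0.04, -0.1, 0.0], 0], [[-0.0, 0.0, -0.97], [-0.05, -0.09, 0.0], 0], [[0.0, -0.0, -0.97], [-0.06, -0.09, 0.0], 0], [[-0.0, 0.0, -0.97], [-0.07, -0.08, 0.0], 0], [[-0.0, 0.0, -0.97], [-0.07, -0.07, 0.0], 0]]
```

Call:
carry_out:
  increments:
    - [[0.15, 0.15, -0.97], [0, -0.08, -0.3], 0]
    - [[0, 0, -0.97], [0, -0.1, 0], 0]
    - [[0, 0, -0.97], [0, -0.1, 0], 0]
    - [[0, 0, -0.97], [0, -0.1, 0], 0]
    - [[0, 0, -0.97], [-0.05, -0.1, 0], 0]
    - [[0, 0, -0.97], [-0.06, -0.1, 0], 0]
    - [[0, 0, -0.97], [-0.07, -0.1, 0], 0]
    - [[0, 0, -0.97], [-0.07, -0.1, 0], 0]

```text
t: 19.5
tool_pos: [0.5152, -0.2172, 0.4388]
tool_rot: [1.824, 0.78, -1.906]
contact_force: [0.0, 0.1, -0.3]
opening: 0.015
```

```bash
python3 gen.py auto
```

```text
k 25
t 19.5 q [-0.5405 -0.0936  1.7017  0.0439  1.6513  1.9202] grasp [ 0.5031 -0.202   0.2851] stopper elev deg 7.21 open 0.014961479309148238 F [ 0.0291  0.0939 -0.3254]
[[[0.11, 0.09, -1.0], [-0.2, -0.06, -0.77], 0], [[-0.0, 0.0, -1.0], [-0.09, -0.05, 0.0], 0], [[-0.0, -0.0, -1.0], [-0.1, -0.04, 0.0], 0], [[0.0, -0.0, -1.0], [-0.1, -0.03, 0.0], 0], [[0.0, 0.0, -1.0], [-0.1, -0.02, 0.0], 0], [[-0.0, 0.0, -1.0], [-0.1, -0.01, 0.0], 0], [[-0.0, -0.0, -1.0], [-0.11, -0.0, 0.0], 0], [[0.84, -0.06, -1.0], [-0.19, -0.63, -0.12], 0]]
```

Call:
carry_out:
  increments:
    - [[0.1, 0.1, -0.97], [-0.1, -0.06, 0], 0]
    - [[0, 0, -0.97], [-0.1, -0.05, 0], 0]
    - [[0, 0, -0.97], [-0.1, -0.04, 0], 0]
    - [[0, 0, -0.97], [-0.1, -0.03, 0], 0]
    - [[0, 0, -0.97], [-0.1, -0.02, 0], 0]
    - [[0, 0, -0.97], [-0.1, 0, 0], 0]
    - [[0, 0, -0.97], [-0.1, 0, 0], 0]
    - [[0.5, 0, -0.9], [-0.15, -0.4, 0], 0]

```text
t: 20.3
tool_pos: [0.4975, -0.2284, 0.4484]
tool_rot: [-2.089, -0.064, 2.054]
contact_force: [0.2, 0.5, -0.2]
opening: 0.0142
```

```bash
python3 gen.py auto
```

```text
k 33
t 20.3 q [-0.5982 -0.1413  1.7313  0.1634  1.6293  2.666 ] grasp [ 0.5017 -0.2008  0.2959] stopper elev deg 10.36 open 0.014151400837275086 F [ 0.1726  0.5167 -0.1834]
[[[1.0, -0.16, -1.0], [-0.41, -0.87, -1.0], 0], [[1.0, -0.25, -1.0], [-0.42, -0.52, -0.76], 0], [[0.86, -0.31, -1.0], [-0.51, -0.43, -0.27], 0], [[0.75, -0.38, -1.0], [-0.59, -0.33, -0.32], 0], [[0.73, -0.42, -0.02], [-0.27, -0.47, -0.37], 0], [[0.73, -0.42, 0.0], [-0.25, -0.44, -0.41], 0], [[0.73, -0.42, -0.0], [-0.23, -0.4, -0.45], 0], [[0.73, -0.42, -0.0], [-0.21, -0.37, -0.49], 0]]
```

Call:
carry_out:
  increments:
    - [[0.85, -0.15, -0.9], [-0.3, -0.6, -0.2], 0]
    - [[0.85, -0.25, -0.9], [-0.4, -0.5, -0.22], 0]
    - [[0.85, -0.3, -0.9], [-0.5, -0.43, -0.27], 0]
    - [[0.75, -0.38, -0.9], [-0.55, -0.35, -0.32], 0]
    - [[0.73, -0.42, 0], [-0.27, -0.47, -0.37], 0]
    - [[0.73, -0.42, 0], [-0.25, -0.44, -0.41], 0]
    - [[0.73, -0.42, 0], [-0.23, -0.4, -0.45], 0]
    - [[0.73, -0.42, 0], [-0.21, -0.37, -0.49], 0]

```text
t: 21.1
tool_pos: [0.4414, -0.3013, 0.4047]
tool_rot: [-1.753, -0.334, 1.317]
contact_force: [-0.3, -0.3, -1.7]
opening: 0.014
```

```bash
sed -i 's/G1=np.array(\[.50,-.20,.27\])/G1=np.array([.50,-.20,.28])/' plan.py; python3 gen.py auto
```

```text
k 41
t 21.1 q [-0.8863 -0.1104  1.8384  0.8306  1.7324  2.7488] grasp [ 0.5031 -0.1982  0.3067] stopper elev deg 50.7 open 0.014043663058849522 F [-0.2615 -0.3333 -1.6772]
[[[1.0, -0.15, -0.13], [-0.29, -0.52, -1.0], 0], [[0.75, -0.42, 0.0], [-0.17, -0.29, -1.0], 0], [[0.73, -0.42, 0.0], [-0.15, -0.25, -1.0], 0], [[0.73, -0.42, 0.0], [-0.12, -0.21, -0.68], 0], [[0.73, -0.42, 0.0], [-0.09, -0.16, -0.62], 0], [[0.73, -0.42, 0.0], [-0.07, -0.12, -0.64], 0], [[0.73, -0.42, -0.0], [-0.04, -0.07, -0.65], 0], [[0.73, -0.42, -0.0], [-0.01, -0.02, -0.65], 0]]
```

Call:
carry_out:
  increments:
    - [[0.85, -0.2, -0.1], [-0.25, -0.45, -0.7], 0]
    - [[0.75, -0.4, 0], [-0.17, -0.29, -0.7], 0]
    - [[0.73, -0.42, 0], [-0.15, -0.25, -0.75], 0]
    - [[0.73, -0.42, 0], [-0.12, -0.21, -0.75], 0]
    - [[0.73, -0.42, 0], [-0.09, -0.16, -0.7], 0]
    - [[0.73, -0.42, 0], [-0.07, -0.12, -0.65], 0]
    - [[0.6, -0.35, 0], [-0.04, -0.07, -0.5], 0]
    - [[0, 0, 0], [0, 0, 0], 0]

```text
t: 21.9
tool_pos: [0.4224, -0.3356, 0.3134]
tool_rot: [-1.481, -0.754, 0.873]
contact_force: [0.2, -0.5, -0.6]
opening: 0.0147
```

```bash
python3 gen.py 49;  python3 - <<'E'
from h import *
im,d=get_image("scene"); cv2.imwrite("pics/scene13.png",im)
im,d=get_image("top"); cv2.imwrite("pics/top13.png",im)
E
```

```text
k 49
t 21.9 q [-0.9903  0.1     1.8962  1.2817  1.9376  2.6205] grasp [ 0.5013 -0.203   0.2988] stopper elev deg 84.46 open 0.014749613473861672 F [ 0.214  -0.4944 -0.618 ]
[[[0.92, -0.31, 0.12], [0.01, 0.07, -1.0], 0], [[-0.0, 0.0, -0.0], [0.0, 0.0, -0.67], 0], [[0.0, 0.0, -0.0], [0.0, 0.0, 0.0], 0], [[0.0, 0.0, -0.0], [0.0, 0.0, 0.0], 0], [[0.0, 0.0, -0.0], [0.0, 0.0, 0.0], 0], [[0.0, 0.0, -0.0], [0.0, 0.0, 0.0], 0], [[0.0, 0.0, -0.0], [0.0, 0.0, 0.0], 0], [[0.0, 0.0, -0.0], [0.0, 0.0, 0.0], 0]]
```

View pics/scene13.png

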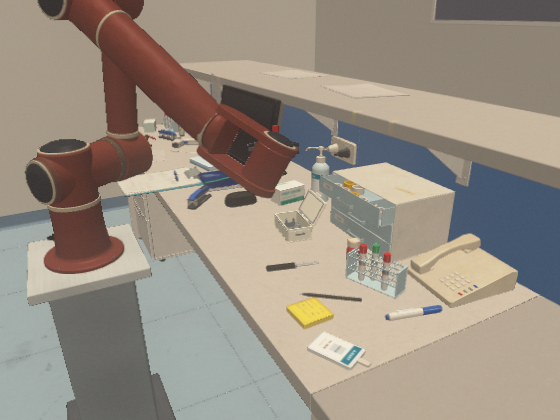

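View pics/top13.png

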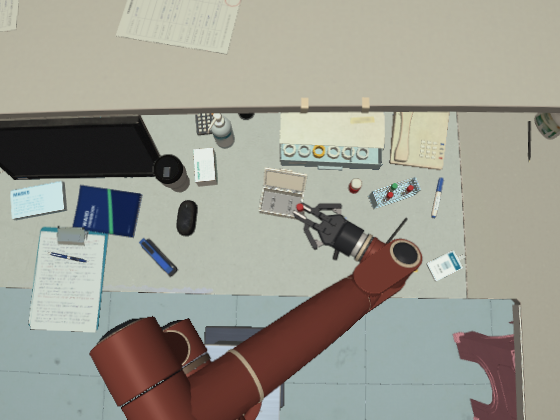

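Top shows the red stopper at (300,207) above the fingers; scene shows it at (276,130) peeking over the wrist. A small final tilt remains.

Call:
carry_out:
  increments:
    - [[0.5, -0.16, 0.06], [0, 0.02, -0.3], 0]
    - [[0.4, -0.15, 0.06], [0, 0.02, -0.2], 0]
    - [[0, 0, 0], [0, 0, 0], 0]
    - [[0, 0, 0], [0, 0, 0], 0]

```text
t: 22.4
tool_pos: [0.4242, -0.3358, 0.3115]
tool_rot: [-1.43, -0.817, 0.821]
contact_force: [0.9, -0.2, -0.3]
opening: 0.0147
```

```bash
python3 gen.py 49;  python3 - <<'E'
from h import *
o,M=st(); im,d=get_image("top")
cv2.imwrite("pics/top14.png",cv2.resize(im[180:260,260:360],None,fx=7,fy=7,interpolation=cv2.INTER_CUBIC))
im,d=get_image("scene"); cv2.imwrite("pics/scene14.png",cv2.resize(im[90:240,220:360],None,fx=4,fy=4,interpolation=cv2.INTER_CUBIC))
G=o['tool_pos']+.155*M[:,0]
for z in(-.049,0,.029,.049):print(z,proj("top",G+[0,0,z]),proj("scene",G+[0,0,z]))
im,d=get_image("top");g=im.astype(int);r=(g[:,:,2]-g[:,:,1]>60)&(np.arange(420)[:,None]>185)&(np.arange(420)[:,None]<230)&(np.arange(560)>280)&(np.arange(560)<330)
ys,xs=np.nonzero(r);print(len(xs),xs.mean(),ys.mean(),"depth pts",pts("top",list(zip(xs,ys)),d).mean(0))
E
```

```text
k 49
t 22.4 q [-0.9873  0.1221  1.8929  1.3478  1.9828  2.6336] grasp [ 0.5015 -0.2014  0.3099] stopper elev deg 88.97 open 0.01467124952878374 F [ 0.9364 -0.2351 -0.259 ]
[[[0.17, 0.07, -0.02], [-0.09, 0.08, -1.0], 0], [[0.0, 0.0, 0.0], [0.0, 0.0, -0.58], 0], [[0.0, -0.0, 0.0], [0.0, 0.0, 0.0], 0], [[0.0, -0.0, 0.0], [0.0, 0.0, 0.0], 0], [[0.0, -0.0, 0.0], [0.0, 0.0, 0.0], 0], [[0.0, -0.0, 0.0], [0.0, 0.0, 0.0], 0], [[0.0, -0.0, 0.0], [0.0, 0.0, 0.0], 0], [[0.0, -0.0, 0.0], [0.0, 0.0, 0.0], 0]]
t 22.40 q [-0.9873  0.1221  1.8929  1.3478  1.9828  2.6336] pos [ 0.4242 -0.3358  0.3115] F [ 0.9364 -0.2351 -0.259 ] T [-0.4454  0.2245 -0.0181] open 0.0147
  X [ 0.4985  0.8668 -0.0109] Y [ 0.007  -0.0166 -0.9998] Z [-0.8668  0.4984 -0.0144] az jaw 150.10 deg grasp [ 0.5015 -0.2014  0.3099]
-0.049 [299.9079 214.8752] [274.2892 157.0199]
0 [300.7422 211.0501] [274.086  138.9416]
0.029 [301.2708 208.6259] [273.9634 127.9726]
0.049 [301.6518 206.8783] [273.8779 120.2889]
40 300.175 206.225 depth pts [ 0.5037 -0.1981  0.3552]
```

View pics/top14.png

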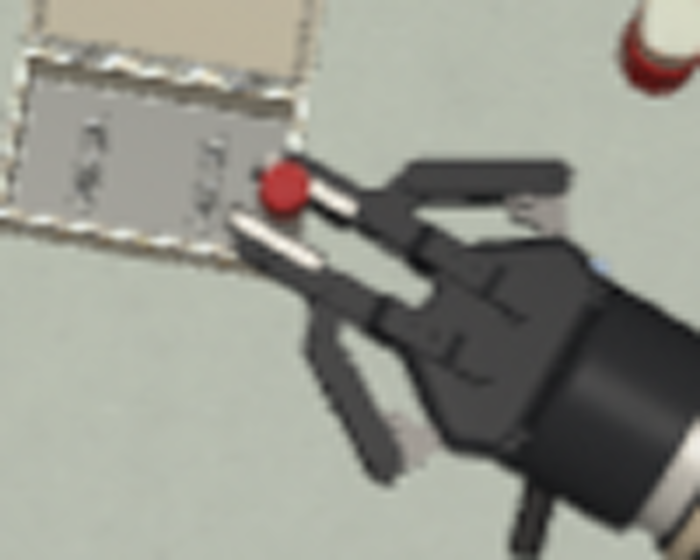

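View pics/scene14.png

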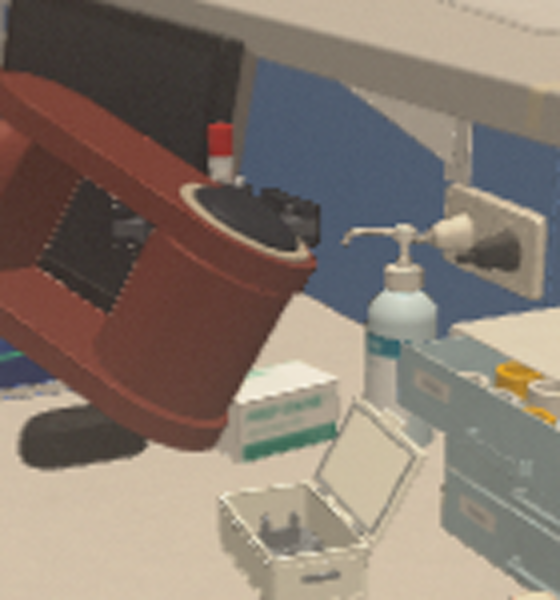

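Call:
carry_out:
  increments:
    - [[0.15, 0.06, 0], [0, 0, 0], 0]
    - [[0, 0, 0], [0, 0, 0], 0]
    - [[0, 0, 0], [0, 0, 0], 0]
    - [[0, 0, 0], [0, 0, 0], 0]
    - [[0, 0, 0], [0, 0, 0], 0]
    - [[0, 0, 0], [0, 0, 0], 0]

```text
t: 23.15
tool_pos: [0.4241, -0.3357, 0.3119]
tool_rot: [-1.413, -0.817, 0.817]
contact_force: [0.2, 0.7, 0.8]
opening: 0.0144
```

Run:
```python
from h import *
o,M=st(); print(o['dq'])
im,d=get_image("scene"); cv2.imwrite("pics/scene15.png",im)
g=im.astype(int);r=(g[:,:,2]-g[:,:,1]>60);r[:110]=0;r[145:]=0;r[:,:265]=0;r[:,290:]=0
r[:, :]&=(g[:,:,2]>150)
ys,xs=np.nonzero(r);print("red",len(xs),xs.mean(),ys.min(),ys.max())
im,d=get_image("top");g=im.astype(int);r=(g[:,:,2]-g[:,:,1]>60);r[:185]=0;r[230:]=0;r[:,:280]=0;r[:,330:]=0
ys,xs=np.nonzero(r);print(pts("top",list(zip(xs,ys)),d).mean(0)); 
o,M=st()
```

```text
t 23.15 q [-0.9874  0.123   1.8933  1.3569  1.9874  2.6494] pos [ 0.4241 -0.3357  0.3119] F [0.1573 0.7021 0.8104] T [-0.436   0.2634  0.0496] open 0.0144
  X [ 0.4987  0.8668 -0.0008] Y [ 0.0005 -0.0012 -1.    ] Z [-0.8668  0.4987 -0.001 ] az jaw 150.09 deg grasp [ 0.5014 -0.2014  0.3118]
[ 0.0004  0.0019  0.0005 -0.0007  0.0008 -0.0006]
red 10 274.5 120 121
[ 0.4981 -0.1973  0.3841]
t 23.25 q [-0.9874  0.123   1.8933  1.3569  1.9873  2.6495] pos [ 0.4241 -0.3357  0.3119] F [-0.8049  0.0748  0.1892] T [-0.4302  0.2097 -0.0189] open 0.0141
  X [ 0.4986  0.8668 -0.0008] Y [ 0.0005 -0.0012 -1.    ] Z [-0.8668  0.4986 -0.0011] az jaw 150.09 deg grasp [ 0.5014 -0.2014  0.3118]
```

View pics/scene15.png

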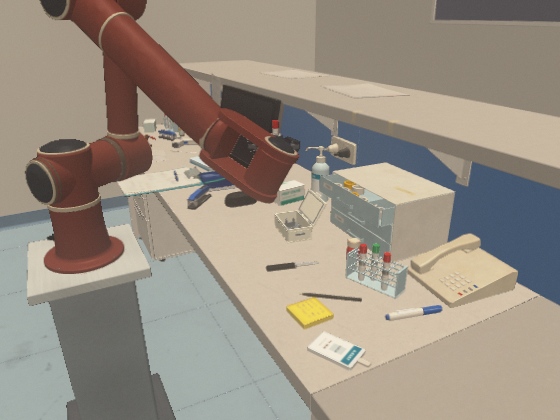

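```bash
python3 -c "
from station import *
print(finish_job())"
```

```text
the job is handed in; nothing more can be done
None
```

I slid the opener's blade under the lip, levered the lid open with it, and laid the opener back flat where it had been. I then drew the tube straight up, turned it stopper up, handed the job in at about 23 s, and left the arm holding the tube.

**First insertion:** the blade tip came in a few millimetres too high and pushed against the edge of the lip with about 2 N. I backed off, lowered it and slid it in again without contact.

**Last checks:**
- **Lid:** it stands folded back, estimated at about 2.05 rad from the picture and the blade's path.
- **Opener and bystanders:** in the last scene picture the opener lies flat, and the bystanders in view looked unmoved.
- **Tube:** the gripper pose puts its axis within 0.1° of vertical and its middle about 31 cm above the worktop. The stopper never dipped below level by the tool pose at my checks between moves.
- **Stillness:** joint speeds were about 0.002 rad/s or less, and the grip stood at about 14 mm on the 15.6 mm tube.

**Disagreements:**
- **Stopper height:** the top camera's depth reading of the stopper was inconsistent, 0.355 m once and then 0.384 m, against about 0.36 m expected. I took this as depth noise.
- **Uprightness:** the stopper's sideways position in the top view was 2 to 5 mm off the ideal axis, partly camera calibration. The wrist hid the lower part of the tube, so uprightness rests mostly on the gripper pose.

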